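Pack the bioreactor parts into the sterilising tray and bar them down

ROBOT

A 6-joint arm with a two-finger parallel gripper is mounted at the origin on the work surface. World frame = base frame: x ahead of the robot, y to its left, z up, the work surface at z = 0. Lengths are in mm, angles in rad, forces in N, time in s.
With the tool pointing down it reaches from about 400 to 925 mm from the base axis. Payload 12.5 kg.
Tool frame: the origin (TCP) lies midway between the tips of the shut fingers; the grasp point (between the pads) lies 19 mm behind it; z points along the fingers, y is the line along which they close (so a half turn about z gives the same grasp; the last joint's range is limited). The gripper opens to 95 mm and grips with 3 to 60 N. Pads are 20 mm wide; open, the fingers measure 119 mm over their backs; the gripper's body (75 mm by 180 mm) begins 59 mm behind the grasp point.
Start: joints at [-1.34, 0.491, 1.559, -0, 1.092, -0.106], TCP at [206.566, -589.896, 214.661] pointing down, gripper open.
Joint ranges: [-3.1, 3.1], [-0.84, 2.19], [0.05, 2.79], [-1.13, 4.28], [0.06, 2.93], [-2.69, 2.69]. Speed limits (rad/s): [2.22, 2.22, 2.79, 3.14, 3.14, 3.14].

INTERFACE

Orientations are given as [roll, pitch, yaw] about the fixed x, y, z axes, in that order (R = Rz(yaw) Ry(pitch) Rx(roll)).
In Python, from cell import env gives the robot as it stands.
- The arm moves only by the tool carry_out, never from a script. Its argument "series" is a list of rows, each a list of 4 numbers: the shift along the world's x, y, z normalised to -1 to 1, where 1 is 5 cm, then the turn about the world's z normalised to -1 to 1, where 1 is 6 degrees. In form: [[x, y, z, turn], ...]. A call has exactly 5 rows; each row shifts and turns the commanded pose from where the row before left it; what a row does not reach is not made up. A row lasts 1/10 s, in which the tool goes at most 50 mm and 8.59 degrees, less where a joint would pass 70% of its speed; a pose out of reach is approached as far as the arm can. A call with a number of a shift or a turn outside -1 to 1 is refused whole. A call with a gripper value outside its range is refused whole. "fingers" is the closure, from -1 (fully open) to 1 (shut), set as the call begins (left out, the last holds). The fingers move at their own pace and stop on an object; the grip force is fixed at half the most. Time passes only in rows, so rows that do not move let the fingers close, or fill a call up. It gives the time, the measured TCP pose, the force, the opening and the grip force at its end, in the units of the state.
- env.state(): the state, without advancing time (a new reading comes with each control period).
- env.read_camera(name): name is "scene" or "side" or "wrist"; returns the picture (420x560x3 uint8, red, green, blue); there is no depth.
- env.calibration(name): a dict with "K" (3x3 intrinsics, pixels), "pose" (4x4, takes a point from camera to world coordinates). Camera axes: x right, y down, z forward; pixel columns grow to the right and rows downward; lengths in mm; the calibration is good to about 2 mm. A picture is of the moment at which its call begins: read the wrist's pose just before it. calibration takes no time and is no camera call; for the wrist camera it gives the pose at the moment of the call.
- env.job_done(): hands the job in; it is judged then, once.
Trained networks look in the newest picture that a camera, given by its name, has taken for a name from the list of things; names that differ only in an ending like _2 or _b are one class to them, and where a whole thing is asked for, a point or a joint stands for the part that bears it (a point fixed in the world has none). Each returns a list of dicts, best first, with "conf" (0 to 1); they miss things now and then, are a little off and sometimes report something else, mostly with a low value. They report only what shows in the picture. A call takes as long as a camera call.
- env.look_for(camera, label): "position" ([row, column] as shares, 0 to 1, of the picture: columns of its width, rows of its height, amid what is visible of it).
The state is a dict: "t": time; "joints": joint angles; "qvel": joint speeds; "tau": joint torques, N m; "eef_pos": TCP position; "tcp_rot": TCP orientation; "ft_force": force on the tool from outside, world axes, zero at the start; "moment": the same for the moment, N m; "opening": opening from 0.0 (shut) to 1.0 (fully open); "grip_force": force on a finger pad.
Only numpy, scipy, OpenCV 4.12 (cv2) and the standard library are available. Lean on these libraries where they do the work, as an engineer would, in place of code of your own. Each camera call takes 0.05 s, during which the arm holds its last target. There are 200 camera calls.

TASK

Lift the retaining bar off the tray and lay it flat on the black rubber mat, then pack every white bottle, grey tubing cassette and the pump head that is on the bench into the tray, all standing upright on its floor. Finally lay the bar back lengthways over them, flat on both end plates between their ears, and leave the other things on the bench where they are.

Things in the scene. Friction and masses are not known exactly. Their poses are not given: they have to be found in the camera images.
- tray: stainless tray fixed to the bench. Inside 136 (its x) by 210 (its y, long axis), floor 4 above the bench; long side walls 45 high, 4 thick. Each short end (y = +-110) is a 10 thick end plate, 80 wide in the middle, whose level top is 124 above the bench; two ears 60 apart and 12 higher stand on it, and the bar lies between them. Origin at the centre of the underside, z up
- bar: retaining bar: flat aluminium strip 246 long (its y) by 50 wide (x) by 6 thick with a black grip block 20 wide (x), 60 long (y) standing on its middle from height 6 to 42. Origin at the centre of its underside, z up. 0.2-0.42 kg. At the start it lies across the tray's two end plates
- mat: black rubber mat lying on the bench, 90 (its x) by 260 (its y) by 4 thick; fixed. Origin at the centre of its underside
- bottle1: white polyethylene screw-cap bottle, 112 tall: round body 62 diameter up to height 72, then a sloping shoulder, and a ribbed white cap 40 diameter from height 84 to 112 (grip it by the cap). Origin at the centre of the underside, z up. 0.25-0.5 kg. May be absent. Starts upright on the bench, as do all the items
- bottle2: white polyethylene screw-cap bottle, 112 tall: round body 62 diameter up to height 72, then a sloping shoulder, and a ribbed white cap 40 diameter from height 84 to 112 (grip it by the cap). Origin at the centre of the underside, z up. 0.25-0.5 kg. May be absent. Starts upright on the bench, as do all the items
- bottle3: white polyethylene screw-cap bottle, 112 tall: round body 62 diameter up to height 72, then a sloping shoulder, and a ribbed white cap 40 diameter from height 84 to 112 (grip it by the cap). Origin at the centre of the underside, z up. 0.25-0.5 kg. May be absent. Starts upright on the bench, as do all the items
- cassette1: grey tubing cassette, an upright block 60 (its x) by 28 (its y) by 76 tall, with a black grip tab 36 (x) by 18 (y) on top from height 76 to 106; in a crowded tray grip the tab across its 36 side. Origin at the centre of the underside, z up. 0.15-0.31 kg. May be absent
- cassette2: grey tubing cassette, an upright block 60 (its x) by 28 (its y) by 76 tall, with a black grip tab 36 (x) by 18 (y) on top from height 76 to 106; in a crowded tray grip the tab across its 36 side. Origin at the centre of the underside, z up. 0.15-0.31 kg. May be absent
- pump: pump head: block 60 wide (its x) by 126 long (its y), black below and white above, 68 tall, with a black grip block 24 wide (x) by 60 long (y) on top from height 68 to 106. Origin at the centre of the underside, z up. 0.42-0.84 kg. May be absent
- beaker: bystander to be left where it is: glass beaker 72 diameter, 85 tall, standing among the items; origin under its centre
- drive_box: bystander to be left where it is: aluminium drive box 90 by 120 by 60 tall with a knob on top; origin under its centre
- amber_jar: bystander to be left where it is: amber jar with black lid, 72 diameter, 120 tall, beyond the tray; origin under its centre
- wrench: bystander to be left where it is: steel wrench beyond the tray
- clamp: bystander to be left where it is: small blue plastic tube clamp, 50 long, near the robot
- filter_disc: bystander to be left where it is: white filter disc 64 diameter, 14 thick, beyond the tray

How it is judged (in metres and radians):
On the way, in this order (a step that is already met when the one before it is completed fails the run):
1. the retaining bar lies flat on the rubber mat, released (z of bar in the frame of mat below 0.012 m and x of bar in the frame of mat between -0.05 and 0.05 m and y of bar in the frame of mat between -0.1 and 0.1 m and angle between bar's own z axis and vertical below 0.12 rad and contact force between bar and the fingers below 0.2 N), for 0.2 s.
2. every item present stands packed on the tray floor (x of bottle1 in the frame of tray between -0.041 and 0.041 m and y of bottle1 in the frame of tray between -0.078 and 0.078 m and z of each of bottle1, bottle2, bottle3, cassette1, cassette2, pump in the frame of tray below 0.01 m and angle between each of bottle1, bottle2, bottle3, cassette1, cassette2, pump's own z axis and vertical below 0.12 rad and x of bottle2 in the frame of tray between -0.041 and 0.041 m and y of bottle2 in the frame of tray between -0.078 and 0.078 m and x of bottle3 in the frame of tray between -0.041 and 0.041 m and y of bottle3 in the frame of tray between -0.078 and 0.078 m and x of cassette1 in the frame of tray between -0.058 and 0.058 m and y of cassette1 in the frame of tray between -0.095 and 0.095 m and x of cassette2 in the frame of tray between -0.058 and 0.058 m and y of cassette2 in the frame of tray between -0.095 and 0.095 m and x of pump in the frame of tray between -0.042 and 0.042 m and y of pump in the frame of tray between -0.079 and 0.079 m), for 0.2 s.
At the end, for the whole second after the job is handed in: Every item present stands between the tray walls, underside within 6 mm of the floor, upright within 7 degrees; the bar rests flat on both end plates between the ears, within 10 mm across and 12 mm lengthways of the middle (all of step 2 and x of bar in the frame of tray between -0.01 and 0.01 m and y of bar in the frame of tray between -0.012 and 0.012 m and z of bar in the frame of tray between 0.119 and 0.129 m and angle between the y axis of bar and the y axis of tray, either way round below 0.1 rad and angle between bar's own z axis and vertical below 0.06 rad and linear speed of bar below 0.03 m/s); the robot touches nothing.
It fails at once if a bystander is moved more than 40 mm (distance of any of beaker, drive_box, amber_jar, wrench, clamp, filter_disc from where it was at the start of the episode above 0.04 m).
Of bottle1, bottle2, bottle3, cassette1, cassette2, pump only 4 to 6 are there at a start; the rules pass over those that are not, and their reading is None.
At some moment in a run one of bottle1, bottle2, bottle3, pump may be knocked a few centimetres aside while the robot is not near it.
It also fails if it takes over 208 s, if anything falls off the work surface, if the arm or the gripper's body presses on something with over 40 N, if the wrist force passes 120 N, or if a joint passes its speed limit or range.

## Working session

There is one attempt and no reset: what is moved stays moved. The work goes in short steps, Python scripts to look and compute and a tool call to move; the robot and the scene stay as the last step left them, time stands still between calls to the robot, and variables do not carry over. Pictures are saved under pics/ and viewed, at most 14 in all, crops included, and the job is handed in when it is done.

Besides the shell and the picture viewer there is one more tool, called by a JSON object that holds its "name" and its "arguments", one argument or row to a line. carry_out: Moves the arm, as the interface text tells. Its arguments: {"type":"object","properties":{"series":{"type":"array","items":{"type":"array","items":{"type":"number","minimum":-1,"maximum":1}}},"fingers":{"type":"number"}},"required":["series"]}

```bash
ls; mkdir -p pics; cat > h.py <<'E'
import numpy as np,cv2
from cell import env
def snap(cam,fn):
    im=env.read_camera(cam); cv2.imwrite('pics/'+fn,im[:,:,::-1]); return im
def ray(cam,px,cal=None):
    c=cal or env.calibration(cam); K=np.array(c['K']);T=np.array(c['pose'])
    d=T[:3,:3]@np.linalg.solve(K,[px[0],px[1],1.]); return T[:3,3],d/np.linalg.norm(d)
def atz(cam,px,z,cal=None):
    o,d=ray(cam,px,cal); return o+d*(z-o[2])/d[2]
def proj(cam,p,cal=None):
    c=cal or env.calibration(cam); K=np.array(c['K']);T=np.array(c['pose'])
    q=T[:3,:3].T@(np.array(p)-T[:3,3]); q=K@q; return q[:2]/q[2]
def tri(r):
    A=sum(np.eye(3)-np.outer(d,d) for o,d in r);b=sum((np.eye(3)-np.outer(d,d))@o for o,d in r)
    p=np.linalg.solve(A,b); return p,[np.linalg.norm((np.eye(3)-np.outer(d,d))@(p-o)) for o,d in r]
def look(cam,l):
    return [((round(r['position'][1]*560,1),round(r['position'][0]*420,1)),round(r['conf'],2)) for r in env.look_for(cam,l)]
E
python3 - <<'E'
from h import *
np.set_printoptions(precision=1,suppress=True)
s=env.state();print(s['t'],s['eef_pos'],s['tcp_rot'],s['opening'])
for c in ['scene','side','wrist']:
    snap(c,c+'0.png'); k=env.calibration(c); print(c,np.array(k['K']).tolist(),'\n',np.array(k['pose']))
for c in ['scene','side']:
    for l in ['bar','tray','mat','bottle1','cassette1','pump','beaker']: print(c,l,look(c,l))
print(env.state()['t'])
E
```

```text
pics
0.0 [ 206.5 -589.6  214. ] [-3.1 -0.   0.3] 1.002463320959533
scene [[499.06561410372154, 0.0, 279.2483657718872], [0.0, 499.06561410372154, 206.92678030678783], [0.0, 0.0, 1.0]] 
 [[  -0.7    0.6   -0.4 1075.7]
 [   0.7    0.6   -0.4  475.1]
 [  -0.    -0.6   -0.8 1088.2]
 [   0.     0.     0.     1. ]]
side [[391.91923771115523, 0.0, 281.56367826199664], [0.0, 391.91923771115523, 203.09252849040666], [0.0, 0.0, 1.0]] 
 [[ -1.   -0.1   0.1 393.3]
 [ -0.2   0.7  -0.7 716.6]
 [ -0.   -0.7  -0.7 847.5]
 [  0.    0.    0.    1. ]]
wrist [[290.7437889908513, 0.0, 279.50067688858724], [0.0, 290.7437889908513, 208.06470153333964], [0.0, 0.0, 1.0]] 
 [[   0.3   -0.9   -0.2  276.1]
 [  -0.9   -0.3   -0.1 -565.7]
 [  -0.     0.3   -1.   382.8]
 [   0.     0.     0.     1. ]]
scene bar [((253.8, 192.7), 0.93), ((426.3, 235.1), 0.29)]
scene tray [((247.7, 223.3), 0.96)]
scene mat [((330.8, 207.7), 0.67), ((231.5, 293.8), 0.32)]
scene bottle1 [((231.8, 144.0), 0.89), ((188.7, 251.6), 0.57), ((248.9, 115.6), 0.56), ((452.5, 304.9), 0.25)]
scene cassette1 [((426.0, 234.4), 0.9)]
scene pump [((452.9, 305.2), 0.72)]
scene beaker [((189.4, 154.8), 0.95), ((427.0, 231.7), 0.66)]
side bar [((262.5, 187.0), 0.56), ((217.1, 191.0), 0.55)]
side tray [((270.5, 215.5), 0.6)]
side mat [((317.4, 252.5), 0.79)]
side bottle1 [((319.0, 160.5), 0.87), ((352.9, 154.8), 0.57)]
side cassette1 [((338.0, 330.3), 0.82)]
side pump [((271.4, 388.1), 0.79), ((200.6, 231.8), 0.73)]
side beaker [((284.8, 148.8), 0.73), ((267.9, 215.1), 0.48)]
0.85
```

View pics/scene0.png

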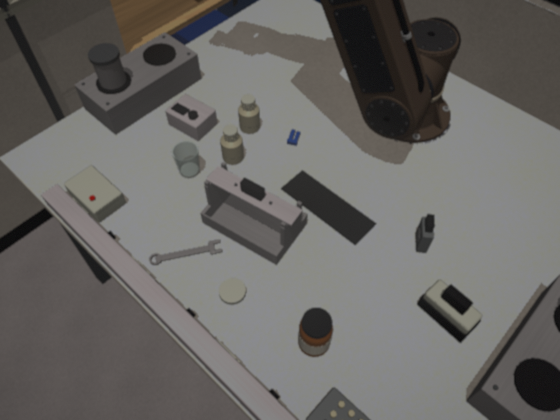

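View pics/side0.png

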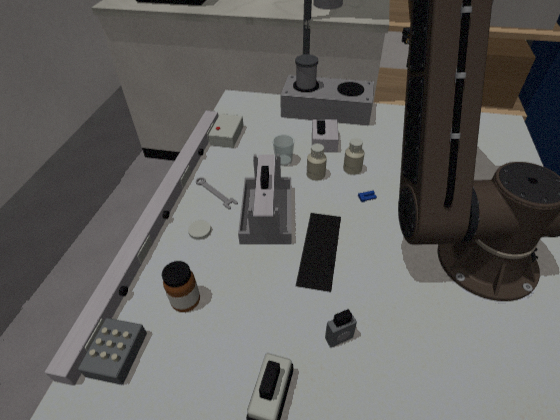

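The scene view shows the tray at (250,215) with the bar on it, the mat at (330,207), bottles at (248,115) and (231,144), the cassette at (427,233) and the pump at (453,305). The side view agrees with this. Next I'll enlarge crops to get exact pixels.

```bash
python3 - <<'E'
import cv2,numpy as np
s=cv2.imread('pics/scene0.png');d=cv2.imread('pics/side0.png');
def crop(im,x,y,w,h,f):
    c=cv2.resize(im[y:y+h,x:x+w],None,fx=f,fy=f,interpolation=cv2.INTER_CUBIC)
    c=np.clip(c.astype(float)*1.5,0,255).astype(np.uint8)
    for i in range(0,w,10):
        cv2.line(c,(int(i*f),0),(int(i*f),6 if i%50 else 14),(0,0,255),1)
        if (x+i)%20==0: cv2.putText(c,str(x+i),(int(i*f)-8,22),0,.3,(0,0,255))
    for i in range(0,h,10):
        cv2.line(c,(0,int(i*f)),(6,int(i*f)),(0,0,255),1)
        if (y+i)%20==0: cv2.putText(c,str(y+i),(8,int(i*f)+4),0,.3,(0,0,255))
    return c
cv2.imwrite('pics/a.png',crop(s,190,90,200,150,4))
cv2.imwrite('pics/b.png',crop(d,220,130,170,160,3.75)[:600])
c1=crop(s,400,200,100,150,4);c2=crop(d,230,300,100+20,120,3.3)
o=np.zeros((600,800,3),np.uint8);o[:c1.shape[0],:400]=c1;o[:c2.shape[0],402:402+c2.shape[1]]=c2[:, :398]
cv2.imwrite('pics/c.png',o)
E
```

```text
(no output)
```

View pics/a.png

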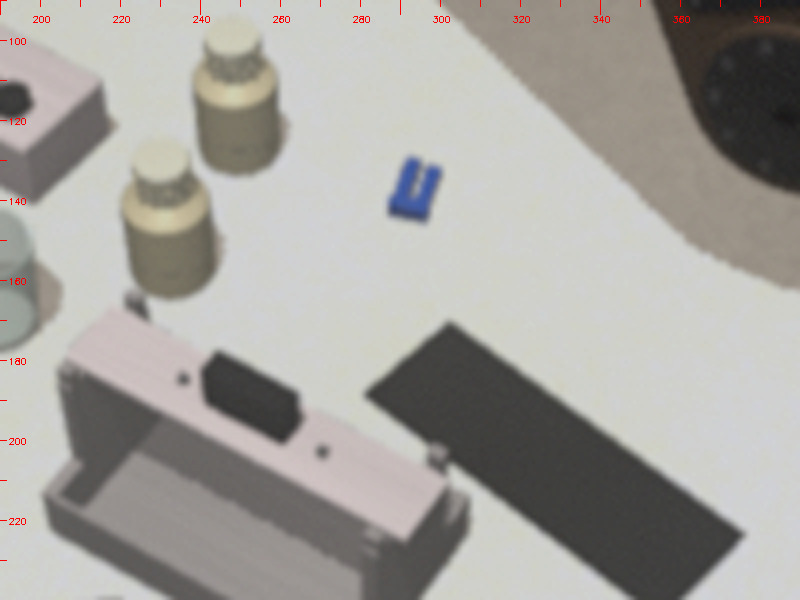

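View pics/b.png

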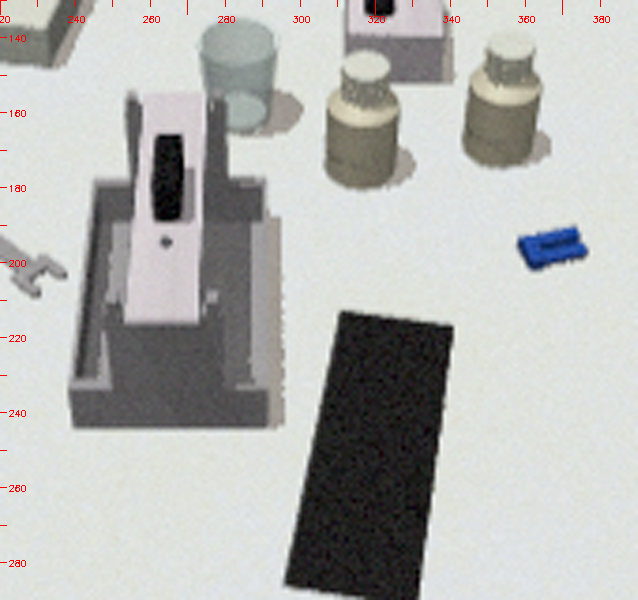

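View pics/c.png

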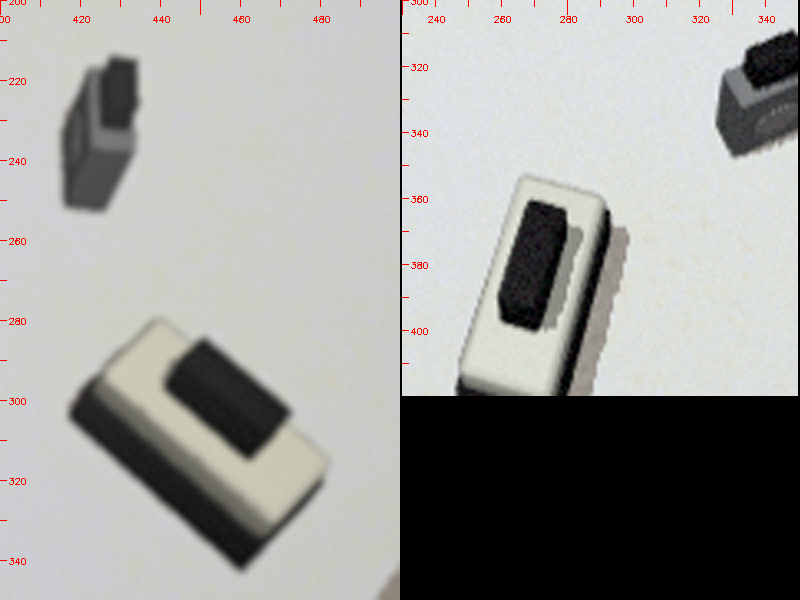

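View pics/wrist0.png

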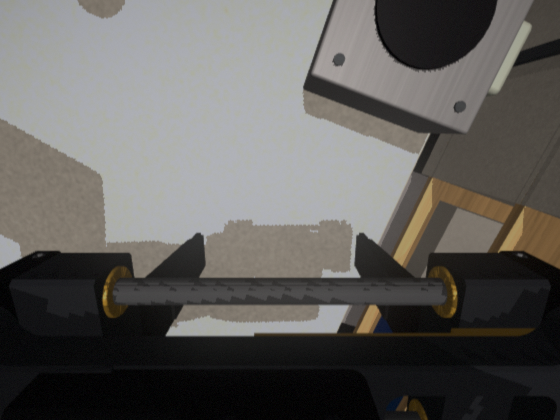

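```bash
cat > m.py <<'E'
from h import *
np.set_printoptions(precision=1,suppress=True)
t=lambda a,b:[x for x in tri([ray('scene',a),ray('side',b)])]
print('bar'); 
S=[(218.75,167),(206.75,180),(291.3,225.5),(301.8,211.8)]
print([atz('scene',p,130)for p in S]); D=[(274.9,154.8),(258.9,154.8),(253.1,215.6),(273.1,215.6)]
print([atz('side',p,130)for p in D])
for a,b in zip(S,D): print(t(a,b))
print('mat');S=[(303,170.3),(280.8,188.3),(376.3,223.8),(357,241)];D=[(340.8,216.9),(311.2,212.9),(332,290.5),(296.3,286.3)]
for a,b in zip(S,D): print(atz('scene',a,4),atz('side',b,4),t(a,b))
print('bottles')
for a,b in [((248,98.75),(356.3,142.3)),((230.25,129.5),(317.6,147.9))]: print(atz('scene',a,112),atz('side',b,112),t(a,b))
print('pump')
for p in [(439.5,279.5),(425.5,293.8),(482.5,315.5),(467,333)]:print(atz('scene',p,68))
for p in [(292,359),(267.3,353),(247.6,417)]:print(atz('side',p,68))
print('cas',atz('scene',(416.3,251.8),0),atz('scene',(426.3,253),0),atz('side',(330.9,347.6),0),atz('side',(325.5,336.4),0),t((433,222),(342,318)))
for n,a,b in [('beaker',(189.4,154.8),(284.8,148.8)),('clamp',(293,137),(368,196))]:print(n,t(a,b))
E
python3 m.py
```

```text
bar
[array([ 606.7, -174.8,  130. ]), array([ 654.4, -166. ,  130. ]), array([610.3,  72.3, 130. ]), array([565.7,  64.5, 130. ])]
[array([ 601.3, -176.2,  130. ]), array([ 647.8, -167.9,  130. ]), array([604.5,  73.7, 130. ]), array([555.1,  64.6, 130. ])]
[array([ 603.1, -179.8,  125.2]), [np.float64(1.6654362282337836), np.float64(1.6654362282338568)]]
[array([ 650.3, -172.2,  124.1]), [np.float64(2.0991360070797795), np.float64(2.0991360070797884)]]
[array([606.6,  68.9, 123.5]), [np.float64(0.8054226982916064), np.float64(0.805422698291602)]]
[array([558.3,  57.7, 119.3]), [np.float64(2.374779601796654), np.float64(2.374779601796654)]]
mat
[392.  -80.5   4. ] [387.4 -80.8   4. ] [array([387.9, -84.2,  -1.1]), [np.float64(1.1335731526192478), np.float64(1.1335731526192017)]]
[480.2 -82.5   4. ] [474.8 -81.1   4. ] [array([475.8, -86.9,  -3.1]), [np.float64(0.7230000734466091), np.float64(0.7230000734465613)]]
[394.6 175.8   4. ] [386.4 172.2   4. ] [array([387.8, 171. ,  -3.1]), [np.float64(3.152260712295789), np.float64(3.1522607122957806)]]
[469.6 171.6   4. ] [475.4 176.7   4.
[... 242 characters left out ...]
80995197)]]
[ 489.  -259.8  112. ] [ 484.2 -255.2  112. ] [array([ 485. , -264.9,  105. ]), [np.float64(0.2480363971728276), np.float64(0.2480363971728409)]]
pump
[457.3 388.1  68. ]
[508.5 384.9  68. ]
[467.  503.3  68. ]
[524.2 499.7  68. ]
[449.  387.1  68. ]
[500.5 384.4  68. ]
[509.5 507.4  68. ]
cas [390.5 297.8   0. ] [376.2 317.9   0. ] [373.3 316.7   0. ] [388.1 292.8   0. ] [array([359.9, 296.8, 101.1]), [np.float64(0.009726186827658563), np.float64(0.009726186827785725)]]
beaker [array([ 597. , -313.5,   53.1]), [np.float64(2.9955382347258444), np.float64(2.9955382347259496)]]
clamp [array([ 312.9, -190.5,   -3.3]), [np.float64(0.7470643798222889), np.float64(0.7470643798222631)]]
```

{"name": "carry_out", "arguments": {
  "series": [
    [0.4, 0.54, 0.12, 0.69],
    [0.4, 0.54, 0.12, 0.69],
    [0.4, 0.54, 0.12, 0.69],
    [0.4, 0.54, 0.12, 0.69],
    [0.4, 0.54, 0.12, 0.69]
  ],
  "fingers": -1
}}

```text
t: 1.35
eef_pos: [307.2, -453.8, 245.0]
tcp_rot: [3.141, 0.0, 0.701]
ft_force: [0.5, -0.1, -0.2]
opening: 0.999
grip_force: 0.0
```

{"name": "carry_out", "arguments": {
  "series": [
    [0.4, 0.54, 0.12, 0.69],
    [0.4, 0.54, 0.12, 0.69],
    [0.4, 0.54, 0.12, 0.69],
    [0.4, 0.54, 0.12, 0.69],
    [0.4, 0.54, 0.12, 0.69]
  ]
}}

```text
t: 1.85
eef_pos: [407.2, -318.7, 275.0]
tcp_rot: [3.141, 0.0, 1.062]
ft_force: [-0.5, -0.3, 0.4]
opening: 1.002
grip_force: 0.0
```

{"name": "carry_out", "arguments": {
  "series": [
    [0.4, 0.54, 0.12, 0.69],
    [0.4, 0.54, 0.12, 0.69],
    [0.4, 0.54, 0.12, 0.69],
    [0.4, 0.54, 0.12, 0.69],
    [0.4, 0.54, 0.12, 0.69]
  ]
}}

```text
t: 2.35
eef_pos: [507.2, -183.6, 305.1]
tcp_rot: [3.141, 0.0, 1.424]
ft_force: [0.4, -0.9, -0.9]
opening: 0.998
grip_force: 0.0
```

{"name": "carry_out", "arguments": {
  "series": [
    [0.4, 0.54, 0.12, 0.69],
    [0.4, 0.54, 0.12, 0.69],
    [0.4, 0.54, 0.12, 0.69],
    [0.4, 0.54, 0.12, 0.69],
    [0.4, 0.54, 0.12, 0.69]
  ]
}}

```text
t: 2.85
eef_pos: [607.2, -48.6, 335.0]
tcp_rot: [3.141, 0.0, 1.785]
ft_force: [0.4, 0.8, -0.2]
opening: 1.001
grip_force: 0.0
```

{"name": "carry_out", "arguments": {
  "series": [
    [0, 0, 0, 0],
    [0, 0, 0, 0],
    [0, 0, 0, 0],
    [0, 0, 0, 0],
    [0, 0, 0, 0]
  ]
}}

```text
t: 3.35
eef_pos: [606.2, -50.6, 334.8]
tcp_rot: [3.141, 0.0, 1.781]
ft_force: [-0.1, -0.0, 0.3]
opening: 1.004
grip_force: 0.0
```

```bash
python3 - <<'E'
from h import *
import json
c=env.calibration('wrist'); im=snap('wrist','w1.png')
json.dump({k:np.array(v).tolist() for k,v in c.items()},open('w1.json','w'))
snap('scene','s1.png');snap('side','d1.png')
for l in ['bottle1','cassette1']: print(l,look('scene',l),look('side',l))
np.set_printoptions(precision=1,suppress=True)
for x in (-25,25):
  for y in (-123,123):
    a=np.radians(10.2);p=[605.7+x*np.cos(a)-y*np.sin(a),-51.3+x*np.sin(a)+y*np.cos(a),130];print(p,proj('wrist',p,c))
i=cv2.cvtColor(im,cv2.COLOR_RGB2BGR); cv2.imwrite('pics/w1b.png',np.hstack([cv2.resize(i,(800,600))]))
E
```

```text
bottle1 [((254.9, 122.2), 0.65), ((194.0, 114.4), 0.61), ((330.6, 206.2), 0.25)] [((318.4, 159.5), 0.95), ((353.0, 155.7), 0.6)]
cassette1 [((424.2, 232.2), 0.56)] [((340.1, 331.6), 0.64)]
[np.float64(602.8765328600778), np.float64(-176.78317828820633), 130] [258.6 273. ]
[np.float64(559.3136867414603), np.float64(65.32894127222718), 130] [261.1  86.4]
[np.float64(652.0863132585398), np.float64(-167.92894127222718), 130] [293.9 274. ]
[np.float64(608.5234671399223), np.float64(74.18317828820634), 130] [302.9  87.8]
```

View pics/w1b.png

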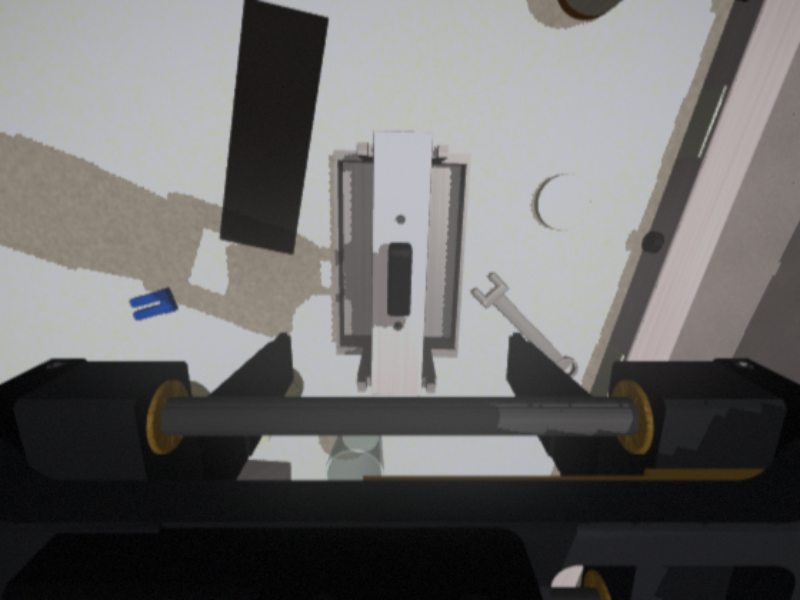

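The wrist view shows the bar over the tray, its far end at (374–430,132) and the grip block at (388–412, 242–316), both in the 800-pixel picture. The mat is on the left, and the wrench and disc are on the right.

```bash
python3 - <<'E'
from h import *
import json
np.set_printoptions(precision=1,suppress=True)
c=json.load(open('w1.json'));print(np.array(c['pose'])[:3,3])
w=lambda x,y,z:atz('wrist',(x*.7,y*.7),z,c)
print('bar end',w(374,132,130),w(430,133,130),'blk base +y',w(401,242,130),'blk top -y',w(399,316,166))
print('holes',w(401,219,130),w(398,326,130))
print('mat',[w(*p,4) for p in [(248,0),(327,18),(221,240),(294,254)]])
print('tray outer bottom/top45',w(469,154,45),w(458,355,45),w(334,155,45),w(334,353,45))
s=lambda x,y,z:(atz('scene',(x/4+190,y/4+90),z))
print('scene blk base',s(265,357,0+130),s(217,350,166),s(300,393,166),s(298,424,130),s(282,443,130),s(203,400,130))
print('scene holes',s(183,379,130),s(322,452,130))
b=lambda x,y,z:(atz('side',(x/3.75+220,y/3.75+130),z))
print('side blk',b(154,135,166),b(182,135,166),b(152,218,130),b(182,222,130),'hole',b(166,242,130))
E
```

```text
[591.1  21.1 503.4]
bar end [561.4  58.9 130. ] [607.7  67.9 130. ] blk base +y [602.9 -26.9 130. ] blk top -y [613.3 -84.2 166. ]
holes [598.7  -6.9 130. ] [ 616.8 -105.4  130. ]
mat [array([398. , 170.8,   4. ]), array([481.4, 171.7,   4. ]), array([395. , -85.5,   4. ]), array([483.2, -84.1,   4. ])]
tray outer bottom/top45 [656.  67.  45.] [ 699.8 -155.    45. ] [518.   36.7  45. ] [ 555.3 -183.    45. ]
scene blk base [570.3 -80.1 130. ] [604.9 -83.4 166. ] [594.1 -25.9 166. ] [592.6 -30.3 130. ] [609.  -27.4 130. ] [618.9 -84.1 130. ]
scene holes [ 616.2 -104.2  130. ] [597.5  -5.8 130. ]
side blk [617.7 -76.9 166. ] [597.8 -80.5 166. ] [609.5 -28.2 130. ] [587.4 -27.9 130. ] hole [594.1  -5.7 130. ]
```

{"name": "carry_out", "arguments": {
  "series": [
    [0, -0.1, -0.8, -0.28],
    [0, 0, -0.8, 0],
    [0, 0, -0.8, 0],
    [0, 0, -0.8, 0],
    [0, 0, -0.5, 0]
  ]
}}

```text
t: 4.2
eef_pos: [605.6, -54.7, 146.9]
tcp_rot: [-3.139, -0.001, 1.753]
ft_force: [-0.0, 0.5, 0.3]
opening: 1.001
grip_force: 0.0
```

{"name": "carry_out", "arguments": {
  "series": [
    [0, 0, -0.26, 0],
    [0, 0, 0, 0],
    [0, 0, 0, 0],
    [0, 0, 0, 0],
    [0, 0, 0, 0]
  ]
}}

```text
t: 4.7
eef_pos: [607.0, -55.0, 138.0]
tcp_rot: [3.14, 0.001, 1.753]
ft_force: [0.1, 0.3, -0.2]
opening: 1.001
grip_force: 0.0
```

{"name": "carry_out", "arguments": {
  "series": [
    [0, 0, 0, 0],
    [0, 0, 0, 0],
    [0, 0, 0, 0],
    [0, 0, 0, 0],
    [0, 0, 0, 0]
  ],
  "fingers": 1
}}

```text
t: 5.2
eef_pos: [606.6, -54.9, 136.7]
tcp_rot: [3.142, 0.0, 1.753]
ft_force: [0.6, 0.1, 0.2]
opening: 0.633
grip_force: 0.0
```

{"name": "carry_out", "arguments": {
  "series": [
    [0, 0, 0, 0],
    [0, 0, 0, 0],
    [0, 0, 0, 0],
    [0, 0, 0, 0],
    [0, 0, 0, 0]
  ]
}}

```text
t: 5.7
eef_pos: [606.6, -54.9, 136.7]
tcp_rot: [3.141, 0.0, 1.753]
ft_force: [-0.0, 0.3, 0.9]
opening: 0.211
grip_force: 0.0
```

{"name": "carry_out", "arguments": {
  "series": [
    [0, 0, 0, 0],
    [0, 0, 0, 0],
    [0, 0, 0, 0],
    [0, 0, 0, 0],
    [0, 0, 0.1, 0]
  ]
}}

```text
t: 6.2
eef_pos: [606.0, -54.8, 141.0]
tcp_rot: [-3.14, -0.001, 1.753]
ft_force: [-0.0, 0.4, -3.8]
opening: 0.21
grip_force: 30.0
```

{"name": "carry_out", "arguments": {
  "series": [
    [0, 0, 0.3, 0],
    [0, 0, 0.5, 0],
    [0, 0, 0.5, 0],
    [0, 0, 0, 0],
    [0, 0, 0, 0]
  ]
}}

```text
t: 6.7
eef_pos: [606.2, -54.8, 206.1]
tcp_rot: [-3.141, -0.0, 1.753]
ft_force: [-0.9, -0.0, -4.2]
opening: 0.21
grip_force: 30.0
```

{"name": "carry_out", "arguments": {
  "series": [
    [-0.68, 0.4, 0, -0.87],
    [-0.68, 0.4, 0, -0.87],
    [-0.68, 0.4, 0, 0],
    [-0.68, 0.4, 0, 0],
    [-0.7, 0.4, 0, 0]
  ]
}}

```text
t: 7.2
eef_pos: [433.4, 45.7, 205.2]
tcp_rot: [-3.139, -0.0, 1.57]
ft_force: [0.7, 0.7, -4.0]
opening: 0.212
grip_force: 30.0
```

{"name": "carry_out", "arguments": {
  "series": [
    [0, 0, 0, 0],
    [0, 0, -0.7, 0],
    [0, 0, -0.8, 0],
    [0, 0, -0.8, 0],
    [0, 0, -0.8, 0]
  ]
}}

```text
t: 7.7
eef_pos: [435.1, 45.0, 49.5]
tcp_rot: [-3.141, -0.0, 1.57]
ft_force: [-0.1, 0.2, -4.0]
opening: 0.207
grip_force: 30.0
```

{"name": "carry_out", "arguments": {
  "series": [
    [0, 0, -0.4, 0],
    [0, 0, -0.15, 0],
    [0, 0, 0, 0],
    [0, 0, 0, 0],
    [0, 0, 0, 0]
  ]
}}

```text
t: 8.2
eef_pos: [436.1, 45.1, 25.1]
tcp_rot: [3.14, 0.0, 1.57]
ft_force: [-0.7, 0.4, -4.0]
opening: 0.211
grip_force: 30.0
```

{"name": "carry_out", "arguments": {
  "series": [
    [0, 0, -0.06, 0],
    [0, 0, -0.06, 0],
    [0, 0, -0.03, 0],
    [0, 0, 0, 0],
    [0, 0, 0, 0]
  ]
}}

```text
t: 8.7
eef_pos: [435.5, 45.1, 16.6]
tcp_rot: [3.142, 0.0, 1.57]
ft_force: [0.3, -0.0, -3.2]
opening: 0.209
grip_force: 30.0
```

{"name": "carry_out", "arguments": {
  "series": [
    [0, 0, 0, 0],
    [0, 0, 0, 0],
    [0, 0, 0, 0],
    [0, 0, 0, 0],
    [0, 0, 0, 0]
  ],
  "fingers": -1
}}

```text
t: 9.2
eef_pos: [435.6, 45.1, 16.7]
tcp_rot: [3.141, 0.0, 1.57]
ft_force: [-0.2, 0.5, 0.5]
opening: 0.574
grip_force: 0.0
```

{"name": "carry_out", "arguments": {
  "series": [
    [0, 0, 0.2, 0],
    [0, 0, 0.8, 0],
    [0, 0, 0.8, 0],
    [0, 0, 0.8, 0],
    [0, 0, 0.8, 0]
  ]
}}

```text
t: 9.7
eef_pos: [435.0, 45.1, 189.1]
tcp_rot: [3.141, 0.0, 1.57]
ft_force: [0.1, -0.9, 0.0]
opening: 0.977
grip_force: 0.0
```

{"name": "carry_out", "arguments": {
  "series": [
    [0, 0.8, 0.8, 0],
    [0, 0.8, 0.8, 0],
    [0, 0.8, 0.8, 0],
    [0, 0.8, 0.5, 0],
    [0, 0.8, 0, 0]
  ]
}}

```text
t: 10.2
eef_pos: [435.7, 232.9, 322.1]
tcp_rot: [3.135, -0.002, 1.57]
ft_force: [1.0, -0.8, -0.7]
opening: 1.001
grip_force: 0.0
```

{"name": "carry_out", "arguments": {
  "series": [
    [0, 0.8, 0, 0],
    [0, 0.7, 0, 0],
    [0, 0, 0, 0],
    [0, 0, 0, 0],
    [0, 0, 0, 0]
  ]
}}

```text
t: 10.7
eef_pos: [435.3, 305.4, 318.1]
tcp_rot: [3.141, 0.0, 1.57]
ft_force: [0.2, -1.1, 0.1]
opening: 1.001
grip_force: 0.0
```

```bash
python3 - <<'E'
from h import *
import json
s=env.state();print(s['t'],s['eef_pos'],s['tcp_rot'])
c=env.calibration('wrist'); im=snap('wrist','w2.png')
json.dump({k:np.array(v).tolist() for k,v in c.items()},open('w2.json','w'))
cv2.imwrite('pics/w2b.png',cv2.resize(im[:,:,::-1],(800,600),interpolation=cv2.INTER_CUBIC))
for l in ['cassette1','pump','bar','bottle1']: print(l,look('wrist',l))
E
```

```text
10.7 [435.34061903 305.37107475 318.10316679] [3.14144273e+00 1.95133997e-04 1.56999933e+00]
cassette1 [((233.4, 192.2), 0.7)]
pump [((314.1, 81.4), 0.87), ((231.7, 189.3), 0.29)]
bar [((279.6, 307.4), 0.85)]
bottle1 []
```

View pics/w2b.png

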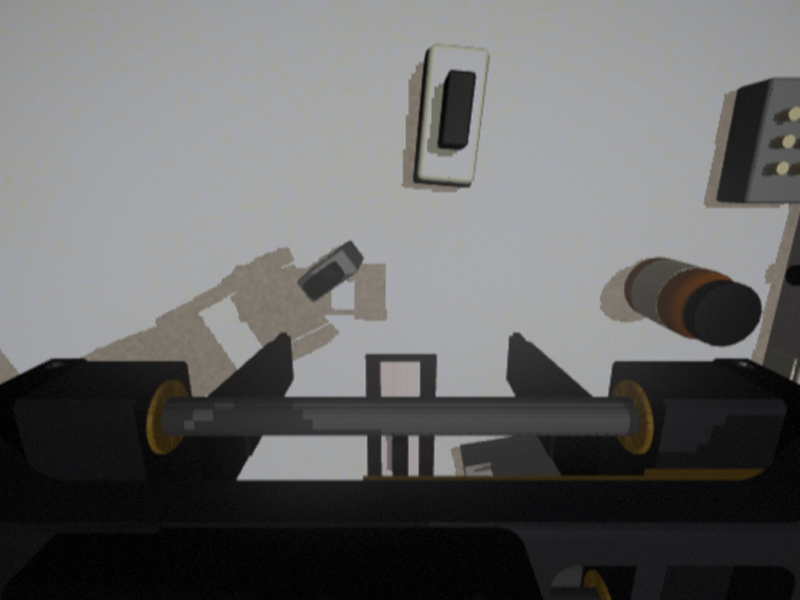

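The wrist view shows the pump's white top with corners (429,45), (489,50), (414,180) and (472,187), and the cassette at (330,270). The bar lies on the mat.

```bash
python3 - <<'E'
from h import *
import json
np.set_printoptions(precision=1,suppress=True)
c=json.load(open('w2.json'))
w=lambda x,y,z:atz('wrist',(x*.7,y*.7),z,c)
P=[w(*p,68) for p in [(428,44),(489,50),(414,180),(472,187)]];print(P,np.mean(P,0))
for a,b in((0,2),(1,3)): d=P[a]-P[b];print(np.linalg.norm(d),np.degrees(np.arctan2(d[1],d[0])))
d=P[1]-P[0];print(np.linalg.norm(d),np.degrees(np.arctan2(d[1],d[0])))
# triangulate with scene and side
for i,sc,sd in [(0,(439.5,279.5),(292,359)),(0,None,None)][:1]: pass
S={3:(482.5,315.5)}
print(w(357,246,76),w(298,281,106),w(313,300,106),w(343,273,76))
def t(px,sc,sd):
    r=[ray('wrist',(px[0]*.7,px[1]*.7),c),ray('scene',sc),ray('side',sd)];return tri(r)
# low-y corners: image bottom; match by x
print(t((414,180),(439.5,279.5),(292,359)),t((472,187),(425.5,293.8),(267.3,353)))
E
```

```text
[array([461.5, 500.8,  68. ]), array([516.4, 495.9,  68. ]), array([449.8, 383.5,  68. ]), array([506.4, 376.8,  68. ])] [483.5 439.2  68. ]
117.90962879902484 84.32956239308234
119.52179023821469 85.18107620782004
55.16791723206402 -5.080692555872301
[393.5 320.5  76. ] [340.3 291.9 106. ] [353.3 273.3 106. ] [378.7 293.2  76. ]
(array([450.2, 384.6,  58. ]), [np.float64(1.0485317960407428), np.float64(2.706281598170739), np.float64(1.731612967377892)]) (array([504.4, 380.6,  60. ]), [np.float64(5.00789141601532), np.float64(3.626925543000736), np.float64(2.838598909820062)])
```

{"name": "carry_out", "arguments": {
  "series": [
    [0.25, 0.68, 0, -0.87],
    [0.25, 0.68, 0, 0],
    [0.25, 0.68, 0, 0],
    [0.23, 0.68, -0.3, 0],
    [0, 0, -0.8, 0]
  ]
}}

```text
t: 11.45
eef_pos: [486.4, 445.6, 264.1]
tcp_rot: [3.137, -0.005, 1.48]
ft_force: [0.0, -0.5, -0.8]
opening: 1.002
grip_force: 0.0
```

{"name": "carry_out", "arguments": {
  "series": [
    [0, 0, -0.8, 0],
    [0, 0, -0.8, 0],
    [0, 0, -0.8, 0],
    [0, 0, -0.8, 0],
    [0, 0, 0, 0]
  ]
}}

```text
t: 11.95
eef_pos: [482.9, 440.3, 97.9]
tcp_rot: [-3.135, 0.006, 1.479]
ft_force: [0.7, -0.1, 0.7]
opening: 1.003
grip_force: 0.0
```

{"name": "carry_out", "arguments": {
  "series": [
    [0, 0, 0, 0],
    [0, 0, 0, 0],
    [0, 0, 0, 0],
    [0, 0, 0, 0],
    [0, 0, 0, 0]
  ]
}}

```text
t: 12.45
eef_pos: [484.8, 442.4, 103.7]
tcp_rot: [3.14, -0.001, 1.479]
ft_force: [-0.5, 0.1, 0.1]
opening: 1.001
grip_force: 0.0
```

{"name": "carry_out", "arguments": {
  "series": [
    [0, 0, -0.4, 0],
    [0, 0, -0.18, 0],
    [0, 0, 0, 0],
    [0, 0, 0, 0],
    [0, 0, 0, 0]
  ],
  "fingers": 1
}}

```text
t: 12.95
eef_pos: [484.8, 442.4, 74.4]
tcp_rot: [3.141, -0.001, 1.479]
ft_force: [0.4, -0.1, 0.9]
opening: 0.639
grip_force: 0.0
```

{"name": "carry_out", "arguments": {
  "series": [
    [0, 0, 0, 0],
    [0, 0, 0, 0],
    [0, 0, 0, 0],
    [0, 0, 0, 0],
    [0, 0, 0, 0]
  ]
}}

```text
t: 13.45
eef_pos: [484.6, 442.2, 73.7]
tcp_rot: [3.141, -0.0, 1.479]
ft_force: [0.9, -0.2, -0.1]
opening: 0.253
grip_force: 30.0
```

{"name": "carry_out", "arguments": {
  "series": [
    [0, 0, 0, 0],
    [0, 0, 0, 0],
    [0, 0, 0, 0],
    [0, 0, 0, 0],
    [0, 0, 0, 0]
  ]
}}

```text
t: 13.95
eef_pos: [484.6, 442.2, 73.7]
tcp_rot: [3.141, -0.0, 1.479]
ft_force: [1.2, -0.7, 0.2]
opening: 0.249
grip_force: 30.0
```

{"name": "carry_out", "arguments": {
  "series": [
    [0, 0, 0.2, 0],
    [0, 0, 0.6, 0],
    [0, 0, 0.8, 0],
    [0, 0, 0.8, 0],
    [0, 0, 0.8, 0]
  ]
}}

```text
t: 14.45
eef_pos: [484.0, 441.9, 235.5]
tcp_rot: [-3.141, 0.001, 1.479]
ft_force: [0.4, 0.4, -4.8]
opening: 0.249
grip_force: 30.0
```

{"name": "carry_out", "arguments": {
  "series": [
    [0.14, -0.77, 0.2, 0.87],
    [0.14, -0.77, 0.2, 0.87],
    [0.14, -0.77, 0.2, 0.87],
    [0.14, -0.77, 0, 0],
    [0.14, -0.77, 0, 0]
  ]
}}

```text
t: 14.95
eef_pos: [519.2, 248.1, 264.4]
tcp_rot: [3.141, -0.0, 1.753]
ft_force: [0.7, 1.1, -4.2]
opening: 0.251
grip_force: 30.0
```

{"name": "carry_out", "arguments": {
  "series": [
    [0.14, -0.77, 0, 0],
    [0.14, -0.77, 0, 0],
    [0.14, -0.77, 0, 0],
    [0.14, -0.77, 0, 0],
    [0.14, -0.77, 0, 0]
  ]
}}

```text
t: 15.45
eef_pos: [554.2, 55.7, 264.1]
tcp_rot: [-3.141, -0.0, 1.753]
ft_force: [-0.2, -0.1, -4.4]
opening: 0.249
grip_force: 30.0
```

{"name": "carry_out", "arguments": {
  "series": [
    [0.14, -0.77, 0, 0],
    [0.14, -0.77, 0, 0],
    [0.14, -0.77, 0, 0],
    [0.1, -0.8, 0, 0],
    [0, 0, 0, 0]
  ]
}}

```text
t: 15.95
eef_pos: [580.6, -102.4, 263.6]
tcp_rot: [-3.141, 0.001, 1.749]
ft_force: [0.3, -0.3, -4.5]
opening: 0.248
grip_force: 30.0
```

{"name": "carry_out", "arguments": {
  "series": [
    [0, 0, 0, 0],
    [0, 0, 0, 0],
    [0, 0, 0, 0],
    [0, 0, 0, 0],
    [0, 0, 0, 0]
  ]
}}

```text
t: 16.45
eef_pos: [580.5, -97.7, 263.8]
tcp_rot: [3.141, -0.0, 1.754]
ft_force: [-0.1, 0.5, -4.2]
opening: 0.25
grip_force: 30.0
```

```bash
python3 - <<'E'
from h import *
import json
s=env.state();print(s['t'],s['eef_pos'],s['tcp_rot'])
c=env.calibration('wrist'); im=snap('wrist','w3.png')
json.dump({k:np.array(v).tolist() for k,v in c.items()},open('w3.json','w'))
cv2.imwrite('pics/w3b.png',cv2.resize(im[:,:,::-1],(800,600),interpolation=cv2.INTER_CUBIC))
E
```

```text
16.45 [580.54857858 -97.67448714 263.84391651] [ 3.14144422e+00 -3.30069562e-06  1.75354646e+00]
```

View pics/w3b.png

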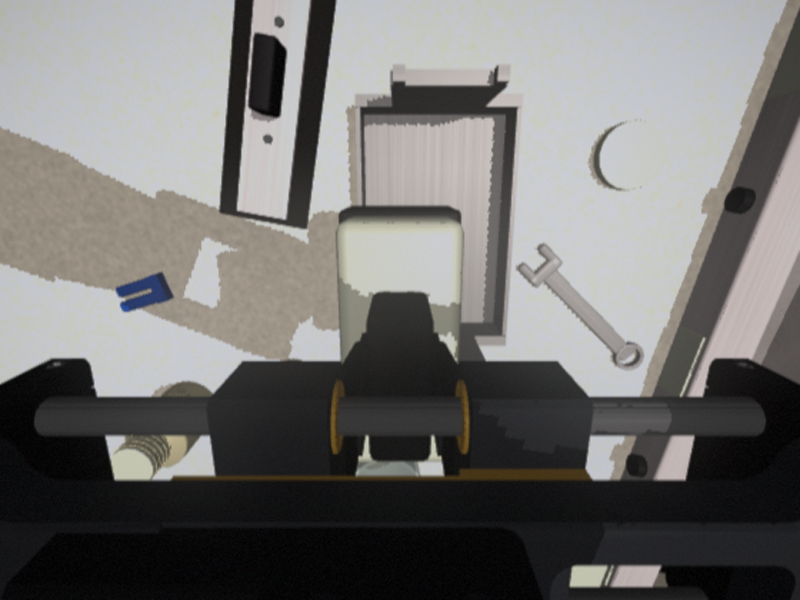

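The pump is held over the tray, its front edge at (340–462, 208–222). The tray's far plate is at (392–510,66–105) and its far wall is at (355–523,95).

```bash
python3 - <<'E'
from h import *
import json
np.set_printoptions(precision=1,suppress=True)
c=json.load(open('w3.json'));O=np.array([607,-57]);a=np.radians(10.4);R=np.array([[np.cos(a),np.sin(a)],[-np.sin(a),np.cos(a)]])
def w(x,y,z): p=atz('wrist',(x*.7,y*.7),z,c); return R@(p[:2]-O)
print('ears',w(392,66,136),w(510,66,136),'plate back',w(403,70,124),w(497,68,124),'plate front',w(392,88,124),w(500,85,124))
print('wall outer',w(355,95,45),w(523,95,45),w(505,345,45),'inner',w(361,108,45),w(518,108,45))
print('floor',w(363,120,4),w(493,120,4))
print('pump front',w(340,220,256),w(462,220,256),w(341,208,190),w(461,208,190),'tcp',R@(np.array([580.5,-97.7])-O))
E
```

```text
ears [-38. 112.] [ 37.9 112. ] plate back [-30.8 112.6] [ 32.1 113.8] plate front [-38.2 101.6] [ 34.8 103.5]
wall outer [-71.1 112.4] [ 72.4 112.4] [  72.3 -115.8] inner [-66.2 102.1] [ 68.9 102.2]
floor [-68.   98.3] [56.5 98.4]
pump front [-58.1  24. ] [-7. 24.] [-66.6  25.4] [ 2.  25.5] tcp [-33.4 -35.2]
```

{"name": "carry_out", "arguments": {
  "series": [
    [0, 0, -0.5, 0],
    [0, 0, -0.8, 0],
    [0, 0, -0.8, 0],
    [0, 0, -0.8, 0],
    [0, 0, -0.5, 0]
  ]
}}

```text
t: 17.0
eef_pos: [579.7, -97.9, 91.1]
tcp_rot: [-3.139, -0.001, 1.753]
ft_force: [1.0, -1.0, -4.2]
opening: 0.254
grip_force: 30.0
```

{"name": "carry_out", "arguments": {
  "series": [
    [0, 0, -0.15, 0],
    [0, 0, -0.08, 0],
    [0, 0, 0, 0],
    [0, 0, 0, 0],
    [0, 0, 0, 0]
  ]
}}

```text
t: 17.5
eef_pos: [581.1, -98.4, 83.4]
tcp_rot: [3.14, 0.001, 1.753]
ft_force: [1.0, 0.6, -5.1]
opening: 0.252
grip_force: 30.0
```

{"name": "carry_out", "arguments": {
  "series": [
    [0, 0, -0.06, 0],
    [0, 0, -0.03, 0],
    [0, 0, 0, 0],
    [0, 0, 0, 0],
    [0, 0, 0, 0]
  ]
}}

```text
t: 18.0
eef_pos: [580.6, -98.3, 77.7]
tcp_rot: [3.141, 0.0, 1.753]
ft_force: [0.4, -0.1, -4.4]
opening: 0.252
grip_force: 30.0
```

{"name": "carry_out", "arguments": {
  "series": [
    [0, 0, 0, 0],
    [0, 0, 0, 0],
    [0, 0, 0, 0],
    [0, 0, 0, 0],
    [0, 0, 0.1, 0]
  ],
  "fingers": -0.3
}}

```text
t: 18.5
eef_pos: [580.3, -98.3, 82.5]
tcp_rot: [-3.141, -0.0, 1.753]
ft_force: [1.0, 0.4, -0.0]
opening: 0.613
grip_force: 0.0
```

{"name": "carry_out", "arguments": {
  "series": [
    [0, 0, 0.4, 0],
    [0, 0, 0.8, 0],
    [0, 0, 0.8, 0],
    [0, 0, 0.8, 0],
    [-0.5, -0.67, 0.8, 0]
  ]
}}

```text
t: 19.0
eef_pos: [560.1, -125.8, 259.8]
tcp_rot: [3.139, 0.001, 1.756]
ft_force: [-0.5, -0.7, 0.3]
opening: 0.65
grip_force: 0.0
```

{"name": "carry_out", "arguments": {
  "series": [
    [-0.5, -0.67, 0.8, 0],
    [-0.5, -0.67, 0.5, 0],
    [-0.5, -0.67, 0, 0],
    [-0.5, -0.67, 0, 0],
    [-0.5, -0.67, 0, 0]
  ]
}}

```text
t: 19.5
eef_pos: [436.1, -291.2, 317.7]
tcp_rot: [3.141, 0.001, 1.753]
ft_force: [0.1, -1.1, -0.5]
opening: 0.649
grip_force: 0.0
```

{"name": "carry_out", "arguments": {
  "series": [
    [0, 0, 0, 0],
    [0, 0, 0, 0],
    [0, 0, 0, 0],
    [0, 0, 0, 0],
    [0, 0, 0, 0]
  ]
}}

```text
t: 20.0
eef_pos: [437.9, -289.4, 316.9]
tcp_rot: [3.142, -0.0, 1.754]
ft_force: [0.6, -0.7, 1.2]
opening: 0.646
grip_force: 0.0
```

```bash
python3 - <<'E'
from h import *
import json
s=env.state();print(s['t'],s['eef_pos'],s['tcp_rot'])
c=env.calibration('wrist'); im=snap('wrist','w4.png')
json.dump({k:np.array(v).tolist() for k,v in c.items()},open('w4.json','w'))
cv2.imwrite('pics/w4b.png',cv2.resize(im[:,:,::-1],(800,600),interpolation=cv2.INTER_CUBIC))
print(look('wrist','bottle1'),look('wrist','pump'))
E
```

```text
20.0 [ 437.90908765 -289.44125918  316.8517296 ] [ 3.14150414e+00 -1.03509689e-04  1.75410423e+00]
[((237.0, 183.7), 0.98), ((321.4, 166.6), 0.55)] [((410.5, 59.3), 0.8)]
```

View pics/w4b.png

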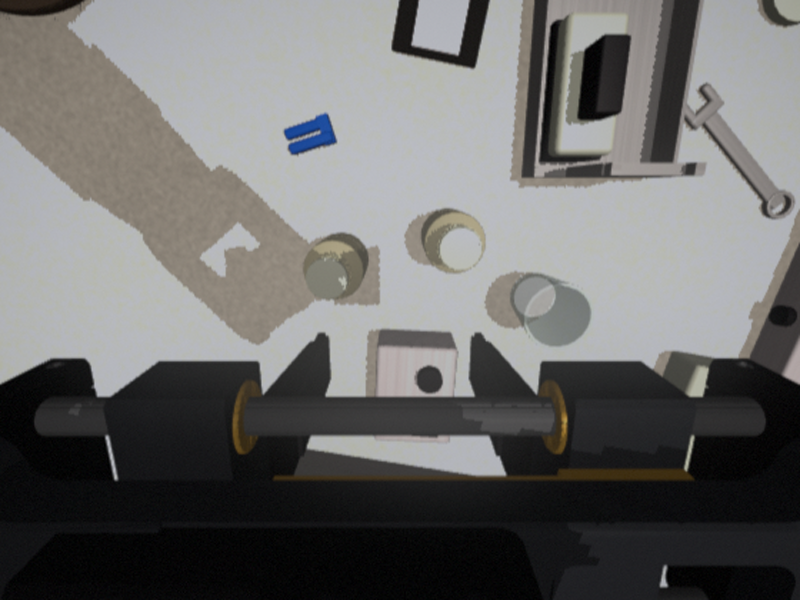

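The pump stands in the tray. Bottle cap tops are at (460,248) and (327,276), with the drive box behind at (415,380) and the beaker at (550,310).

```bash
python3 - <<'E'
from h import *
import json
np.set_printoptions(precision=1,suppress=True)
c=json.load(open('w4.json'))
for p,sc,sd in [((460,248),(230.25,129.5),(317.6,147.9)),((327,276),(248,98.75),(356.3,142.3))]:
    q=(p[0]*.7,p[1]*.7);print(atz('wrist',q,112,c),tri([ray('wrist',q,c),ray('scene',sc)]),tri([ray('wrist',q,c),ray('side',sd)]))
w=lambda x,y,z:atz('wrist',(x*.7,y*.7),z,c)
print('drivebox',w(376,333,60),w(457,345,60),'beaker top',w(557,312,85))
E
```

```text
[ 488.6 -261.2  112. ] (array([ 488.5, -261.1,  110.8]), [np.float64(0.3869319388337771), np.float64(0.38693193883372934)]) (array([ 487. , -261.6,  107.6]), [np.float64(2.259128862386924), np.float64(2.2591288623868064)])
[ 374.1 -308.6  112. ] (array([ 374.2, -308.5,  112.9]), [np.float64(0.0930592832848285), np.float64(0.09305928328479733)]) (array([ 371.3, -309.9,  107.9]), [np.float64(2.151020718481156), np.float64(2.1510207184811914)])
drivebox [ 428.  -374.4   60. ] [ 517.6 -372.    60. ] beaker top [ 603.5 -309.9   85. ]
```

{"name": "carry_out", "arguments": {
  "series": [
    [0.5, 0.28, -0.3, 0],
    [0.5, 0.28, -0.8, 0],
    [0, 0, -0.8, 0],
    [0, 0, -0.8, 0],
    [0, 0, -0.6, 0]
  ]
}}

```text
t: 20.65
eef_pos: [487.1, -261.4, 149.6]
tcp_rot: [-3.14, -0.001, 1.753]
ft_force: [0.2, -0.3, 0.4]
opening: 0.651
grip_force: 0.0
```

{"name": "carry_out", "arguments": {
  "series": [
    [0, 0, -0.6, 0],
    [0, 0, -0.4, 0],
    [0, 0, -0.28, 0],
    [0, 0, 0, 0],
    [0, 0, 0, 0]
  ]
}}

```text
t: 21.15
eef_pos: [487.6, -262.2, 88.1]
tcp_rot: [3.142, -0.0, 1.753]
ft_force: [0.4, 0.6, 0.4]
opening: 0.647
grip_force: 0.0
```

{"name": "carry_out", "arguments": {
  "series": [
    [0, 0, 0, 0],
    [0, 0, 0, 0],
    [0, 0, 0, 0],
    [0, 0, 0, 0],
    [0, 0, 0, 0]
  ],
  "fingers": 1
}}

```text
t: 21.65
eef_pos: [487.7, -262.4, 88.4]
tcp_rot: [3.141, 0.001, 1.753]
ft_force: [0.5, 0.3, 5.5]
opening: 0.418
grip_force: 30.0
```

{"name": "carry_out", "arguments": {
  "series": [
    [0, 0, 0.2, 0],
    [0, 0, 0.8, 0],
    [0, 0, 0.8, 0],
    [0, 0, 0.8, 0],
    [0, 0, 0.8, 0]
  ]
}}

```text
t: 22.15
eef_pos: [486.7, -261.8, 259.8]
tcp_rot: [-3.141, -0.001, 1.753]
ft_force: [1.1, -0.0, -3.0]
opening: 0.414
grip_force: 30.0
```

{"name": "carry_out", "arguments": {
  "series": [
    [0.22, 0.75, 0, 0],
    [0.22, 0.75, 0, 0],
    [0.22, 0.75, 0, 0],
    [0.22, 0.75, 0, 0],
    [0.22, 0.75, 0, 0]
  ]
}}

```text
t: 22.65
eef_pos: [542.1, -73.1, 258.2]
tcp_rot: [-3.141, -0.0, 1.752]
ft_force: [0.8, -0.3, -4.2]
opening: 0.416
grip_force: 30.0
```

{"name": "carry_out", "arguments": {
  "series": [
    [0.22, 0.75, 0, 0],
    [0.19, 0.75, 0, 0],
    [0, 0, 0, 0],
    [0, 0, 0, 0],
    [0, 0, 0, 0]
  ]
}}

```text
t: 23.15
eef_pos: [562.5, -0.3, 257.9]
tcp_rot: [-3.141, 0.0, 1.752]
ft_force: [-0.0, 0.4, -2.3]
opening: 0.412
grip_force: 30.0
```

```bash
python3 - <<'E'
from h import *
import json
s=env.state();print(s['t'],s['eef_pos'],s['tcp_rot'],s['opening'])
c=env.calibration('wrist'); im=snap('wrist','w5.png')
json.dump({k:np.array(v).tolist() for k,v in c.items()},open('w5.json','w'))
cv2.imwrite('pics/w5b.png',cv2.resize(im[:,:,::-1],(800,600),interpolation=cv2.INTER_CUBIC))
E
```

```text
23.15 [ 5.62472759e+02 -3.34967100e-01  2.57917092e+02] [-3.14109049e+00  5.95194599e-05  1.75218947e+00] 0.4123247757242148
```

View pics/w5b.png

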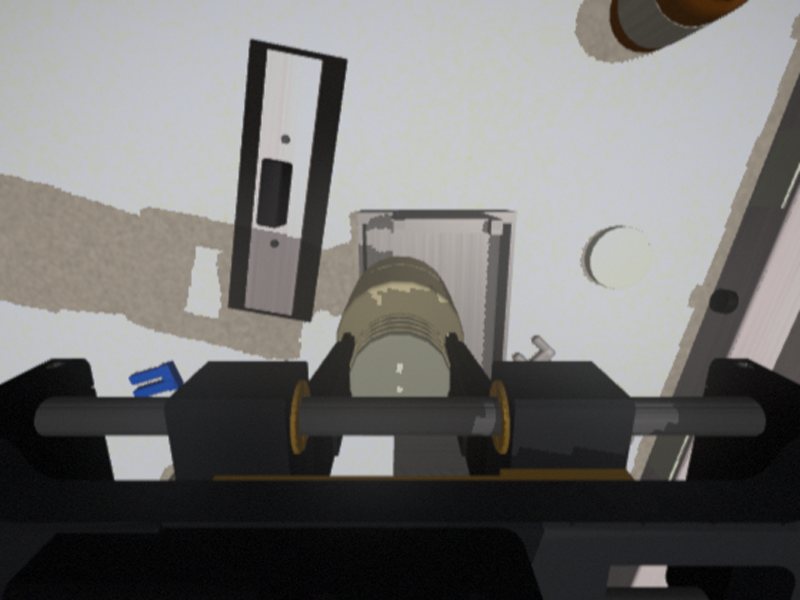

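The bottle hangs straight in the fingers at (400,350) over the tray's far left corner, with the bar flat on the mat at left. I'm lowering it.

{"name": "carry_out", "arguments": {
  "series": [
    [0, 0, -0.6, 0],
    [0, 0, -0.8, 0],
    [0, 0, -0.8, 0],
    [0, 0, -0.6, 0],
    [0, 0, -0.4, 0]
  ]
}}

```text
t: 23.7
eef_pos: [562.0, -0.9, 95.8]
tcp_rot: [-3.139, -0.001, 1.751]
ft_force: [-1.0, -0.5, -2.4]
opening: 0.421
grip_force: 30.0
```

{"name": "carry_out", "arguments": {
  "series": [
    [0, 0, 0, 0],
    [0, 0, 0, 0],
    [0, 0, 0, 0],
    [0, 0, 0, 0],
    [0, 0, 0, 0]
  ]
}}

```text
t: 24.2
eef_pos: [563.2, 0.2, 98.8]
tcp_rot: [3.14, 0.0, 1.753]
ft_force: [-0.3, -0.7, -3.3]
opening: 0.415
grip_force: 30.0
```

{"name": "carry_out", "arguments": {
  "series": [
    [0, 0, -0.07, 0],
    [0, 0, -0.05, 0],
    [0, 0, 0, 0],
    [0, 0, 0, 0],
    [0, 0, 0, 0]
  ]
}}

```text
t: 24.7
eef_pos: [563.2, 0.3, 92.1]
tcp_rot: [3.141, 0.0, 1.753]
ft_force: [0.8, 1.6, 2.7]
opening: 0.413
grip_force: 30.0
```

{"name": "carry_out", "arguments": {
  "series": [
    [0, 0, 0, 0],
    [0, 0, 0, 0],
    [0, 0, 0, 0],
    [0, 0, 0, 0],
    [0, 0, 0.1, 0]
  ],
  "fingers": -0.3
}}

```text
t: 25.2
eef_pos: [562.5, 0.3, 96.5]
tcp_rot: [-3.141, -0.0, 1.753]
ft_force: [-0.8, -0.8, 0.5]
opening: 0.647
grip_force: 0.0
```

{"name": "carry_out", "arguments": {
  "series": [
    [0, 0, 0.4, 0],
    [0, 0, 0.8, 0],
    [0, 0, 0.8, 0],
    [0, 0, 0.8, 0],
    [0, -0.5, 0.8, 0]
  ]
}}

```text
t: 25.7
eef_pos: [562.5, -23.3, 279.1]
tcp_rot: [3.141, -0.0, 1.755]
ft_force: [1.5, -0.4, 0.2]
opening: 0.649
grip_force: 0.0
```

```bash
python3 - <<'E'
from h import *
s=env.state();print(s['t'],s['eef_pos'],s['tcp_rot'],s['opening'])
snap('scene','s6.png');snap('side','d6.png')
for l in ['bottle1','bar','cassette1','pump']: print(l,look('scene',l),look('side',l))
E
```

```text
25.7 [562.45143759 -23.30019804 279.06860983] [ 3.14107401e+00 -2.96149628e-04  1.75489428e+00] 0.6490589690261515
bottle1 [((247.6, 107.4), 0.87), ((281.5, 209.9), 0.8)] [((283.1, 210.5), 0.76), ((354.9, 158.7), 0.67), ((261.1, 211.9), 0.27), ((324.5, 139.9), 0.19)]
bar [((329.8, 204.4), 0.75)] [((319.9, 253.4), 0.63)]
cassette1 [((425.1, 233.2), 0.67)] [((343.5, 325.8), 0.55)]
pump [((251.4, 195.5), 0.67)] [((279.6, 188.0), 0.74), ((366.5, 194.3), 0.2)]
```

{"name": "carry_out", "arguments": {
  "series": [
    [-0.47, -0.71, 0, 0],
    [-0.47, -0.71, 0, 0],
    [-0.47, -0.71, 0, 0],
    [-0.47, -0.71, 0, 0],
    [-0.47, -0.71, 0, 0]
  ]
}}

```text
t: 26.7
eef_pos: [444.3, -203.1, 276.5]
tcp_rot: [-3.141, -0.0, 1.753]
ft_force: [1.0, -0.5, -0.9]
opening: 0.649
grip_force: 0.0
```

{"name": "carry_out", "arguments": {
  "series": [
    [-0.47, -0.71, 0, 0],
    [-0.47, -0.71, 0, 0],
    [-0.5, -0.71, 0, 0],
    [0, 0, 0, 0],
    [0, 0, 0, 0]
  ]
}}

```text
t: 27.2
eef_pos: [373.0, -309.0, 276.4]
tcp_rot: [-3.141, -0.001, 1.751]
ft_force: [0.1, -0.4, 0.2]
opening: 0.651
grip_force: 0.0
```

```bash
python3 - <<'E'
from h import *
np.set_printoptions(precision=1,suppress=True)
s=env.state();print(s['t'],s['eef_pos'],s['tcp_rot'])
c=env.calibration('wrist'); im=snap('wrist','w6.png')
cap=np.array([373.8,-308.7,112]);print('pred cap',proj('wrist',cap,c),look('wrist','bottle1'))
a=cv2.resize(im[:300,:,::-1],None,fx=1.4,fy=1.4);p=proj('wrist',cap,c)*1.4
cv2.drawMarker(a,(int(p[0]),int(p[1])),(0,0,255));cv2.imwrite('pics/w6b.png',a)
E
```

```text
27.2 [ 373.  -309.   276.4] [-3.1 -0.   1.8]
pred cap [280.2 194.4] [((282.0, 187.6), 0.96), ((259.7, 87.2), 0.48)]
```

View pics/w6b.png

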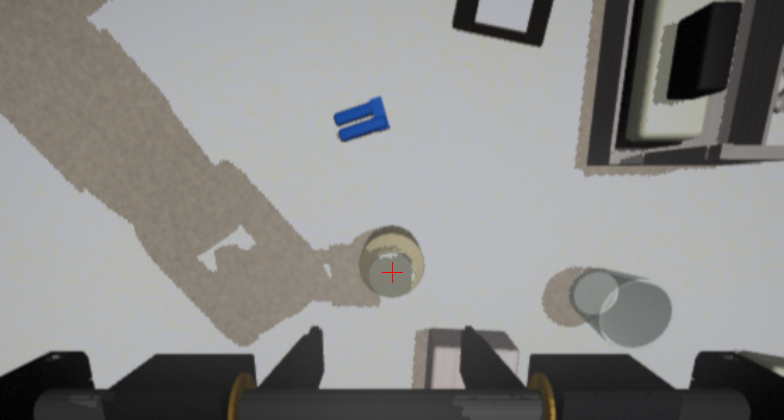

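The marker sits on bottle B's cap at (392,270), so it hasn't moved.

{"name": "carry_out", "arguments": {
  "series": [
    [0, 0, -0.6, 0],
    [0, 0, -0.8, 0],
    [0, 0, -0.8, 0],
    [0, 0, -0.8, 0],
    [0, 0, -0.5, 0]
  ]
}}

```text
t: 27.8
eef_pos: [373.7, -306.8, 99.5]
tcp_rot: [-3.141, -0.002, 1.755]
ft_force: [0.4, -0.2, 0.7]
opening: 0.649
grip_force: 0.0
```

{"name": "carry_out", "arguments": {
  "series": [
    [0, 0, -0.2, 0],
    [0, 0, -0.03, 0],
    [0, 0, 0, 0],
    [0, 0, 0, 0],
    [0, 0, 0, 0]
  ]
}}

```text
t: 28.3
eef_pos: [373.8, -309.0, 91.4]
tcp_rot: [3.14, 0.002, 1.753]
ft_force: [-0.1, 0.2, 1.1]
opening: 0.652
grip_force: 0.0
```

{"name": "carry_out", "arguments": {
  "series": [
    [0, 0, 0, 0],
    [0, 0, 0, 0],
    [0, 0, 0, 0],
    [0, 0, 0, 0],
    [0, 0, 0, 0]
  ],
  "fingers": 1
}}

```text
t: 28.8
eef_pos: [373.3, -308.8, 90.5]
tcp_rot: [3.142, 0.0, 1.753]
ft_force: [-2.1, 0.4, 3.0]
opening: 0.414
grip_force: 30.0
```

{"name": "carry_out", "arguments": {
  "series": [
    [0, 0, 0.2, 0],
    [0, 0, 0.8, 0],
    [0, 0, 0.8, 0],
    [0, 0, 0.8, 0],
    [0, 0, 0.8, 0]
  ]
}}

```text
t: 29.3
eef_pos: [372.9, -308.1, 262.4]
tcp_rot: [-3.141, -0.001, 1.753]
ft_force: [1.0, -0.3, -4.5]
opening: 0.416
grip_force: 30.0
```

{"name": "carry_out", "arguments": {
  "series": [
    [0.62, 0.44, 0, 0],
    [0.62, 0.44, 0, 0],
    [0.62, 0.44, 0, 0],
    [0.62, 0.44, 0, 0],
    [0.62, 0.44, 0, 0]
  ]
}}

```text
t: 29.8
eef_pos: [529.1, -197.3, 260.6]
tcp_rot: [-3.141, -0.001, 1.753]
ft_force: [-0.3, -0.7, -4.5]
opening: 0.416
grip_force: 30.0
```

{"name": "carry_out", "arguments": {
  "series": [
    [0.62, 0.44, 0, 0],
    [0.62, 0.44, 0, 0],
    [0.62, 0.44, 0, 0],
    [0.6, 0.46, 0, 0],
    [0, 0, 0, 0]
  ]
}}

```text
t: 30.3
eef_pos: [653.5, -106.6, 259.6]
tcp_rot: [-3.141, -0.001, 1.756]
ft_force: [-1.4, -0.7, -5.9]
opening: 0.417
grip_force: 30.0
```

{"name": "carry_out", "arguments": {
  "series": [
    [0, 0, 0, 0],
    [0, 0, 0, 0],
    [0, 0, -0.6, 0],
    [0, 0, -0.8, 0],
    [0, 0, -0.8, 0]
  ]
}}

```text
t: 30.8
eef_pos: [650.7, -110.7, 150.1]
tcp_rot: [3.14, 0.001, 1.751]
ft_force: [0.2, 0.7, -5.2]
opening: 0.413
grip_force: 30.0
```

{"name": "carry_out", "arguments": {
  "series": [
    [0, 0, -0.6, 0],
    [0, 0, -0.35, 0],
    [0, 0, -0.06, 0],
    [0, 0, 0, 0],
    [0, 0, 0, 0]
  ]
}}

```text
t: 31.3
eef_pos: [651.8, -110.3, 101.4]
tcp_rot: [3.14, 0.001, 1.752]
ft_force: [0.2, -0.5, -4.3]
opening: 0.418
grip_force: 30.0
```

{"name": "carry_out", "arguments": {
  "series": [
    [0, 0, -0.06, 0],
    [0, 0, -0.04, 0],
    [0, 0, 0, 0],
    [0, 0, 0, 0],
    [0, 0, 0, 0]
  ]
}}

```text
t: 31.8
eef_pos: [651.4, -109.7, 95.0]
tcp_rot: [3.141, 0.0, 1.753]
ft_force: [-1.5, 0.4, -4.5]
opening: 0.419
grip_force: 30.0
```

{"name": "carry_out", "arguments": {
  "series": [
    [0, 0, 0, 0],
    [0, 0, 0, 0],
    [0, 0, 0, 0],
    [0, 0, 0, 0],
    [0, 0, 0.1, 0]
  ],
  "fingers": -0.3
}}

```text
t: 32.3
eef_pos: [651.1, -109.7, 99.6]
tcp_rot: [-3.141, -0.0, 1.753]
ft_force: [-0.8, -0.2, 0.4]
opening: 0.647
grip_force: 0.0
```

{"name": "carry_out", "arguments": {
  "series": [
    [0, 0, 0.4, 0],
    [0, 0, 0.8, 0],
    [0, 0, 0.8, 0],
    [0, 0, 0.8, 0],
    [0, 0, 0.8, 0]
  ]
}}

```text
t: 32.8
eef_pos: [651.1, -109.6, 282.1]
tcp_rot: [3.141, 0.0, 1.753]
ft_force: [0.3, -0.1, -0.3]
opening: 0.652
grip_force: 0.0
```

{"name": "carry_out", "arguments": {
  "series": [
    [-0.53, 0.78, 0, 0.41],
    [-0.53, 0.78, 0, 0.41],
    [-0.53, 0.78, 0, 0.41],
    [-0.53, 0.78, 0, 0.41],
    [-0.53, 0.78, 0, 0.41]
  ]
}}

```text
t: 33.3
eef_pos: [517.5, 86.5, 280.4]
tcp_rot: [3.141, 0.0, 1.969]
ft_force: [-0.2, 1.4, -0.1]
opening: 0.647
grip_force: 0.0
```

{"name": "carry_out", "arguments": {
  "series": [
    [-0.53, 0.78, 0, 0.41],
    [-0.53, 0.78, 0, 0.41],
    [-0.53, 0.78, 0, 0.41],
    [-0.53, 0.78, 0, 0.41],
    [-0.53, 0.78, 0, 0.41]
  ]
}}

```text
t: 33.8
eef_pos: [385.0, 281.6, 280.5]
tcp_rot: [3.14, 0.0, 2.184]
ft_force: [1.1, -0.5, 0.1]
opening: 0.653
grip_force: 0.0
```

{"name": "carry_out", "arguments": {
  "series": [
    [0, 0, 0, 0],
    [0, 0, 0, 0],
    [0, 0, 0, 0],
    [0, 0, 0, 0],
    [0, 0, 0, 0]
  ]
}}

```text
t: 34.3
eef_pos: [387.0, 279.4, 279.8]
tcp_rot: [-3.142, 0.0, 2.18]
ft_force: [-0.1, 0.3, 0.5]
opening: 0.649
grip_force: 0.0
```

```bash
python3 - <<'E'
from h import *
import json
np.set_printoptions(precision=1,suppress=True)
s=env.state();print(s['t'],s['eef_pos'],s['tcp_rot'])
c=env.calibration('wrist'); im=snap('wrist','w7.png'); sc=snap('scene','s7.png')
json.dump({k:np.array(v).tolist() for k,v in c.items()},open('w7.json','w'))
p=proj('wrist',[365,302,100],c);x,y=int(p[0]),int(p[1]);x0,y0=max(0,x-70),max(0,y-70);print(x0,y0)
a=cv2.resize(im[y0:y0+130,x0:x0+140,::-1],None,fx=4,fy=4,interpolation=cv2.INTER_CUBIC)
b=cv2.resize(sc[150:250,210:310,::-1],None,fx=2.3,fy=2.3)
o=np.zeros((600,800,3),np.uint8);o[:a.shape[0],:a.shape[1]]=a;o[:b.shape[0],568:568+b.shape[1]]=b;cv2.imwrite('pics/w7b.png',o)
print(look('wrist','cassette1'))
E
```

```text
34.3 [387.  279.4 279.8] [-3.1  0.   2.2]
205 96
[((269.3, 169.6), 0.92)]
```

View pics/w7b.png

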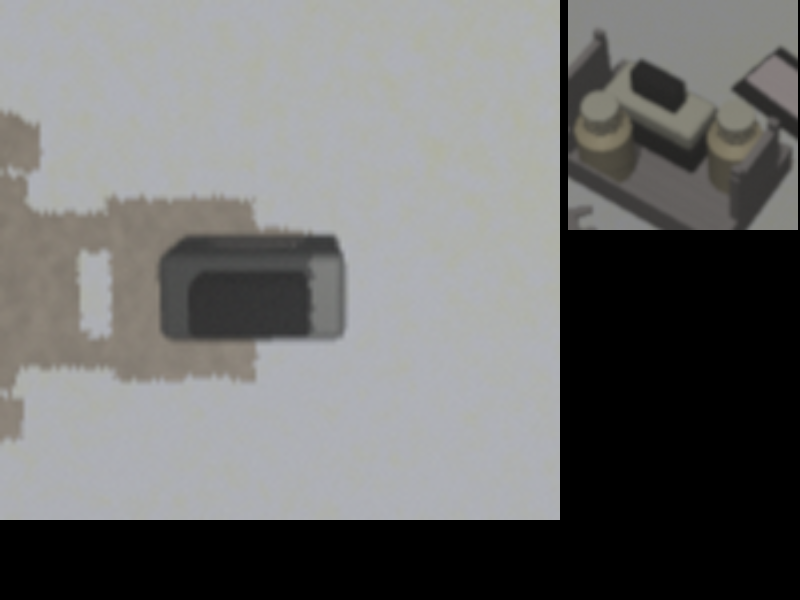

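The cassette's block top spans (160–345, 250–338) in the crop and is aligned with the tool. The pump and both bottles stand upright in the tray.

```bash
python3 - <<'E'
from h import *
import json
np.set_printoptions(precision=1,suppress=True)
c=json.load(open('w7.json'))
w=lambda x,y,z:atz('wrist',(x/4+205,y/4+96),z,c)
P=[w(160,250,76),w(345,250,76),w(160,338,76),w(345,338,76)];print(P,np.mean(P,0),np.linalg.norm(P[1]-P[0]),np.linalg.norm(P[2]-P[0]))
d=P[1]-P[0];print(np.degrees(np.arctan2(d[1],d[0])))
print('tab top lower edge',w(190,335,106),w(308,335,106),'L',np.linalg.norm(w(190,335,106)-w(308,335,106)))
o,_=ray('wrist',(250,160),c)
print(tri([ray('wrist',(252/4+205,335/4+96),c),ray('scene',(430,217))]))
E
```

```text
[array([329.6, 285.6,  76. ]), array([377.8, 319.1,  76. ]), array([345. , 261.9,  76. ]), array([394.1, 296.1,  76. ])] [361.6 290.7  76. ] 58.66718639919507 28.19745959732376
34.85825838022217
tab top lower edge [351.8 274.  106. ] [380.6 294.1 106. ] L 35.06758796924372
(array([366.1, 287. , 119.4]), [np.float64(0.27547496468160576), np.float64(0.27547496468172167)])
```

{"name": "carry_out", "arguments": {
  "series": [
    [-0.51, 0.23, -0.3, 0],
    [0, 0, -0.8, 0],
    [0, 0, -0.8, 0],
    [0, 0, -0.8, 0],
    [0, 0, -0.6, 0]
  ]
}}

```text
t: 34.95
eef_pos: [360.5, 291.3, 113.0]
tcp_rot: [-3.141, -0.0, 2.182]
ft_force: [1.0, 0.1, -0.2]
opening: 0.651
grip_force: 0.0
```

{"name": "carry_out", "arguments": {
  "series": [
    [0, 0, -0.4, 0],
    [0, 0, -0.26, 0],
    [0, 0, 0, 0],
    [0, 0, 0, 0],
    [0, 0, 0, 0]
  ]
}}

```text
t: 35.45
eef_pos: [361.3, 291.9, 82.6]
tcp_rot: [3.14, 0.0, 2.182]
ft_force: [0.4, -0.3, 0.3]
opening: 0.65
grip_force: 0.0
```

{"name": "carry_out", "arguments": {
  "series": [
    [0, 0, 0, 0],
    [0, 0, 0, 0],
    [0, 0, 0, 0],
    [0, 0, 0, 0],
    [0, 0, 0, 0]
  ],
  "fingers": 1
}}

```text
t: 35.95
eef_pos: [360.8, 291.8, 82.0]
tcp_rot: [3.141, 0.0, 2.182]
ft_force: [-0.9, -0.4, 1.8]
opening: 0.378
grip_force: 30.0
```

{"name": "carry_out", "arguments": {
  "series": [
    [0, 0, 0.2, 0],
    [0, 0, 0.8, 0],
    [0, 0, 0.8, 0],
    [0, 0, 0.8, 0],
    [0, 0, 0.8, 0]
  ]
}}

```text
t: 36.45
eef_pos: [360.3, 291.5, 254.1]
tcp_rot: [3.141, 0.0, 2.182]
ft_force: [0.6, -0.1, -1.9]
opening: 0.378
grip_force: 30.0
```

{"name": "carry_out", "arguments": {
  "series": [
    [0.62, -0.73, 0, -0.46],
    [0.62, -0.73, 0, -0.46],
    [0.62, -0.73, 0, -0.46],
    [0.62, -0.73, 0, -0.46],
    [0.62, -0.73, 0, -0.46]
  ]
}}

```text
t: 36.95
eef_pos: [516.5, 107.5, 252.6]
tcp_rot: [3.141, 0.0, 1.939]
ft_force: [0.5, -0.5, -1.7]
opening: 0.374
grip_force: 30.0
```

{"name": "carry_out", "arguments": {
  "series": [
    [0.62, -0.73, 0, -0.46],
    [0.62, -0.73, 0, -0.46],
    [0.62, -0.73, 0, -0.46],
    [0.58, -0.7, 0, -0.42],
    [0, 0, 0, 0]
  ]
}}

```text
t: 37.45
eef_pos: [639.9, -39.4, 251.3]
tcp_rot: [-3.142, 0.001, 1.747]
ft_force: [-0.9, -0.2, -2.5]
opening: 0.378
grip_force: 30.0
```

{"name": "carry_out", "arguments": {
  "series": [
    [0, 0, 0, 0],
    [0, 0, 0, 0],
    [0, 0, -0.6, 0],
    [0, 0, -0.8, 0],
    [0, 0, -0.6, 0]
  ]
}}

```text
t: 37.95
eef_pos: [636.8, -33.8, 150.8]
tcp_rot: [-3.141, -0.0, 1.754]
ft_force: [-0.0, -0.3, -1.8]
opening: 0.374
grip_force: 30.0
```

{"name": "carry_out", "arguments": {
  "series": [
    [0, 0, 0, 0],
    [0, 0, 0, 0],
    [0, 0, 0, 0],
    [0, 0, 0, 0],
    [0, 0, 0, 0]
  ]
}}

```text
t: 38.45
eef_pos: [638.2, -35.2, 153.2]
tcp_rot: [3.14, 0.001, 1.753]
ft_force: [-0.1, 0.3, -1.9]
opening: 0.379
grip_force: 30.0
```

{"name": "carry_out", "arguments": {
  "series": [
    [0, 0, -0.7, 0],
    [0, 0, -0.4, 0],
    [0, 0, -0.1, 0],
    [0, 0, 0, 0],
    [0, 0, 0, 0]
  ]
}}

```text
t: 38.95
eef_pos: [638.5, -35.3, 93.1]
tcp_rot: [3.14, 0.001, 1.753]
ft_force: [-1.2, 0.3, -1.2]
opening: 0.375
grip_force: 30.0
```

{"name": "carry_out", "arguments": {
  "series": [
    [0, 0, -0.06, 0],
    [0, 0, -0.04, 0],
    [0, 0, 0, 0],
    [0, 0, 0, 0],
    [0, 0, 0, 0]
  ]
}}

```text
t: 39.45
eef_pos: [637.9, -35.3, 87.0]
tcp_rot: [3.141, 0.0, 1.753]
ft_force: [-0.5, 0.2, -2.2]
opening: 0.377
grip_force: 30.0
```

{"name": "carry_out", "arguments": {
  "series": [
    [0, 0, -0.02, 0],
    [0, 0, 0, 0],
    [0, 0, 0, 0],
    [0, 0, 0, 0],
    [0, 0, 0, 0]
  ],
  "fingers": -0.15
}}

```text
t: 39.95
eef_pos: [637.9, -35.2, 85.9]
tcp_rot: [3.141, 0.0, 1.753]
ft_force: [-0.1, 0.3, -0.6]
opening: 0.571
grip_force: 0.0
```

{"name": "carry_out", "arguments": {
  "series": [
    [0, 0, 0.4, 0],
    [0, 0, 0.8, 0],
    [0, 0, 0.8, 0],
    [0, 0, 0.8, 0],
    [0, 0, 0.8, 0]
  ]
}}

```text
t: 40.45
eef_pos: [637.6, -35.2, 267.7]
tcp_rot: [3.141, 0.0, 1.753]
ft_force: [-0.3, -0.2, -0.3]
opening: 0.578
grip_force: 0.0
```

{"name": "carry_out", "arguments": {
  "series": [
    [-0.6, -0.6, 0.4, 0],
    [-0.6, -0.6, 0, 0],
    [0, -0.6, 0, 0],
    [0, 0, 0, 0],
    [0, 0, 0, 0]
  ],
  "fingers": -1
}}

```text
t: 40.95
eef_pos: [577.8, -125.5, 285.9]
tcp_rot: [3.141, -0.0, 1.751]
ft_force: [0.1, 0.5, -0.3]
opening: 0.938
grip_force: 0.0
```

```bash
python3 - <<'E'
from h import *
import json
np.set_printoptions(precision=1,suppress=True)
s=env.state();print(s['t'],s['eef_pos'],s['tcp_rot'])
c=env.calibration('wrist'); im=snap('wrist','w8.png'); sc=snap('scene','s8.png'); sd=snap('side','d8.png')
json.dump({k:np.array(v).tolist() for k,v in c.items()},open('w8.json','w'))
o=np.zeros((600,800,3),np.uint8);o[:420,:560]=im[:,:,::-1]
o[:180,560:]=cv2.resize(sc[140:260,200:360,::-1],(240,180));o[180:420,560:]=cv2.resize(sd[140:300,220:380,::-1],(240,240))
o[420:,:400]=cv2.resize(sc[40:220,140:500,::-1],(400,180));o[420:,400:]=cv2.resize(sd[80:260,160:520,::-1],(400,180));cv2.imwrite('pics/w8b.png',o)
for l in ['bottle1','cassette1','pump','bar']: print(l,look('scene',l),look('side',l),look('wrist',l))
E
```

```text
40.95 [ 577.8 -125.5  285.9] [ 3.1 -0.   1.8]
bottle1 [((281.3, 210.9), 0.87), ((227.1, 208.7), 0.85), ((187.8, 116.1), 0.55)] [((255.8, 181.5), 0.7), ((222.4, 193.1), 0.49)] [((287.4, 85.1), 0.93), ((334.0, 182.7), 0.9)]
cassette1 [((252.7, 223.8), 0.87)] [((252.9, 201.5), 0.59)] [((338.6, 129.2), 0.66), ((323.7, 102.2), 0.28)]
pump [((252.2, 193.9), 0.81)] [] [((284.6, 163.1), 0.55)]
bar [((326.9, 203.9), 0.57)] [((320.6, 251.8), 0.71), ((255.4, 181.5), 0.64)] [((198.7, 63.2), 0.67)]
```

View pics/w8b.png

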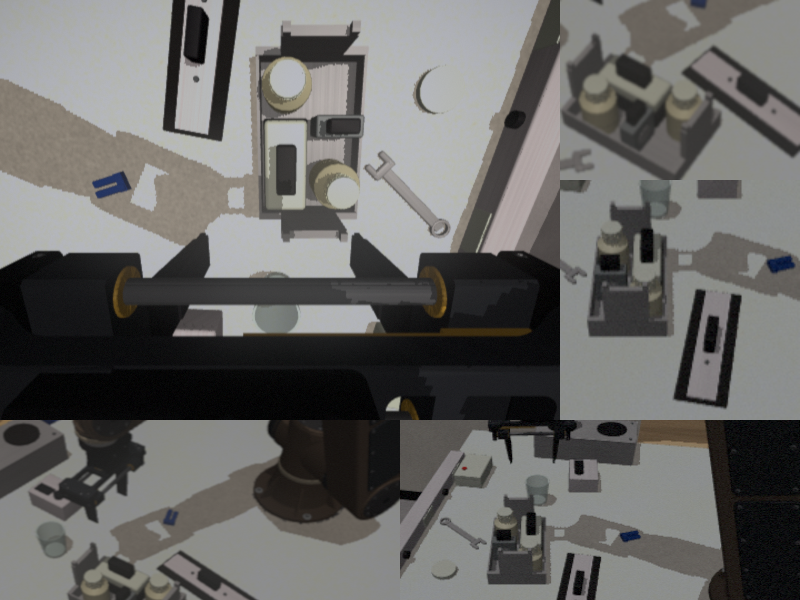

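All four items stand in the tray: pump at (285,165), bottles at (288,80) and (340,190), cassette at (337,127). The bar lies on the mat with its grip at (197,35), and nothing is left on the bench. Now I'll refine the tray centre and the bar position.

```bash
python3 - <<'E'
from h import *
import json
np.set_printoptions(precision=1,suppress=True)
c=json.load(open('w8.json'));O=np.array([607.5,-59]);a=np.radians(10.4);R=np.array([[np.cos(a),np.sin(a)],[-np.sin(a),np.cos(a)]])
w=lambda x,y,z:atz('wrist',(x,y),z,c)
T=lambda x,y,z:R@(w(x,y,z)[:2]-O)
print('far ears outer',T(281.5,24,136),T(360,23,136),'near',T(282,239,136),T(347.5,238,136))
print('bot',T(288,80,116),T(342,192,116),'cas',T(344,127,110),'pump',T(286,169,110))
print('walls45',T(257,47,45),T(367,47,45),T(261,217,45),T(357,218,45))
print('bar hole',w(196,79,10),'block end base',w(194,61,10))
E
```

```text
far ears outer [-38.8 112.1] [ 37.2 112.8] near [ -38.2 -110.1] [  38.2 -109. ]
bot [-31.7  64.9] [ 33.2 -58.5] cas [32.7 16. ] pump [-33.3 -31.8]
walls45 [-69.3 114.5] [ 70.3 114.3] [ -68.3 -110.8] [  73.  -112.6]
bar hole [436.4  -6.4  10. ] block end base [431.2  16.2  10. ]
```

{"name": "carry_out", "arguments": {
  "series": [
    [-0.57, 0.68, 0, -0.87],
    [-0.57, 0.68, 0, -0.87],
    [-0.57, 0.68, 0, 0],
    [-0.57, 0.68, 0, 0],
    [-0.57, 0.68, 0, 0]
  ]
}}

```text
t: 42.2
eef_pos: [434.0, 45.8, 285.9]
tcp_rot: [3.141, -0.0, 1.57]
ft_force: [0.3, 0.7, -0.2]
opening: 1.0
grip_force: 0.0
```

{"name": "carry_out", "arguments": {
  "series": [
    [0, 0, 0, 0],
    [0, 0, 0, 0],
    [0, 0, 0, 0],
    [0, 0, 0, 0],
    [0, 0, 0, 0]
  ]
}}

```text
t: 42.7
eef_pos: [435.8, 44.1, 285.6]
tcp_rot: [-3.141, 0.0, 1.569]
ft_force: [0.9, -0.7, 0.3]
opening: 1.002
grip_force: 0.0
```

{"name": "carry_out", "arguments": {
  "series": [
    [0, 0.02, -0.6, 0],
    [0, 0, -0.8, 0],
    [0, 0, -0.8, 0],
    [0, 0, -0.8, 0],
    [0, 0, -0.8, 0]
  ]
}}

```text
t: 43.2
eef_pos: [435.6, 45.3, 94.4]
tcp_rot: [3.141, 0.0, 1.57]
ft_force: [1.2, -0.2, -0.1]
opening: 1.005
grip_force: 0.0
```

{"name": "carry_out", "arguments": {
  "series": [
    [0, 0, -0.8, 0],
    [0, 0, -0.4, 0],
    [0, 0, 0, 0],
    [0, 0, 0, 0],
    [0, 0, 0, 0]
  ]
}}

```text
t: 43.7
eef_pos: [436.1, 45.6, 36.9]
tcp_rot: [3.14, 0.0, 1.57]
ft_force: [-0.2, -1.4, 0.3]
opening: 0.998
grip_force: 0.0
```

{"name": "carry_out", "arguments": {
  "series": [
    [0, 0, -0.25, 0],
    [0, 0, -0.1, 0],
    [0, 0, 0, 0],
    [0, 0, 0, 0],
    [0, 0, 0, 0]
  ]
}}

```text
t: 44.2
eef_pos: [435.6, 45.8, 18.9]
tcp_rot: [3.141, 0.0, 1.57]
ft_force: [-0.9, 0.3, -0.2]
opening: 1.002
grip_force: 0.0
```

{"name": "carry_out", "arguments": {
  "series": [
    [0, 0, -0.03, 0],
    [0, 0, 0, 0],
    [0, 0, 0, 0],
    [0, 0, 0, 0],
    [0, 0, 0, 0]
  ],
  "fingers": 1
}}

```text
t: 44.7
eef_pos: [435.3, 45.8, 16.9]
tcp_rot: [3.142, -0.0, 1.57]
ft_force: [-0.6, -0.0, 0.6]
opening: 0.638
grip_force: 0.0
```

{"name": "carry_out", "arguments": {
  "series": [
    [0, 0, 0, 0],
    [0, 0, 0, 0],
    [0, 0, 0, 0],
    [0, 0, 0, 0],
    [0, 0, 0, 0]
  ]
}}

```text
t: 45.2
eef_pos: [435.4, 45.8, 16.9]
tcp_rot: [3.142, 0.0, 1.57]
ft_force: [0.5, -0.4, 0.2]
opening: 0.218
grip_force: 0.0
```

{"name": "carry_out", "arguments": {
  "series": [
    [0, 0, 0, 0],
    [0, 0, 0, 0],
    [0, 0, 0, 0],
    [0, 0, 0, 0],
    [0, 0, 0, 0]
  ]
}}

```text
t: 45.7
eef_pos: [435.4, 45.8, 16.9]
tcp_rot: [3.141, 0.0, 1.57]
ft_force: [1.0, -0.0, -0.2]
opening: 0.21
grip_force: 30.0
```

{"name": "carry_out", "arguments": {
  "series": [
    [0, 0, 0.2, 0],
    [0, 0, 0.8, 0],
    [0, 0, 0.8, 0],
    [0, 0, 0.8, 0],
    [0, 0, 0.8, 0]
  ]
}}

```text
t: 46.2
eef_pos: [434.5, 45.8, 189.0]
tcp_rot: [-3.141, -0.0, 1.57]
ft_force: [1.4, 0.1, -3.5]
opening: 0.211
grip_force: 30.0
```

{"name": "carry_out", "arguments": {
  "series": [
    [0, 0, 0.8, 0],
    [0, 0, 0.5, 0.87],
    [0, 0, 0, 0.87],
    [0, 0, 0, 0],
    [0, 0, 0, 0]
  ]
}}

```text
t: 46.7
eef_pos: [434.6, 45.8, 251.7]
tcp_rot: [-3.141, -0.0, 1.75]
ft_force: [0.3, 0.1, -3.6]
opening: 0.206
grip_force: 30.0
```

{"name": "carry_out", "arguments": {
  "series": [
    [0.69, -0.41, 0, 0.03],
    [0.69, -0.41, 0, 0],
    [0.69, -0.4, 0, 0],
    [0.69, -0.4, 0, 0],
    [0.69, -0.4, 0, 0]
  ]
}}

```text
t: 47.2
eef_pos: [608.7, -56.1, 250.7]
tcp_rot: [-3.139, -0.001, 1.753]
ft_force: [1.0, 0.5, -3.2]
opening: 0.208
grip_force: 30.0
```

{"name": "carry_out", "arguments": {
  "series": [
    [0, 0, 0, 0],
    [0, 0, 0, 0],
    [0, 0, -0.4, 0],
    [0, 0, -0.6, 0],
    [0, 0, -0.5, 0]
  ]
}}

```text
t: 47.7
eef_pos: [606.5, -54.4, 175.6]
tcp_rot: [-3.14, -0.001, 1.755]
ft_force: [-0.5, 0.1, -4.0]
opening: 0.207
grip_force: 30.0
```

{"name": "carry_out", "arguments": {
  "series": [
    [0, 0, 0, 0],
    [0, 0, 0, 0],
    [0, 0, 0, 0],
    [0, 0, 0, 0],
    [0, 0, 0, 0]
  ]
}}

```text
t: 48.2
eef_pos: [608.1, -55.2, 177.8]
tcp_rot: [3.14, 0.001, 1.756]
ft_force: [0.2, 0.7, -3.8]
opening: 0.208
grip_force: 30.0
```

{"name": "carry_out", "arguments": {
  "series": [
    [-0.02, -0.01, -0.3, 0],
    [0, 0, -0.2, 0],
    [0, 0, 0, 0],
    [0, 0, 0, 0],
    [0, 0, 0, 0]
  ]
}}

```text
t: 48.7
eef_pos: [607.2, -55.8, 152.4]
tcp_rot: [3.141, 0.0, 1.756]
ft_force: [0.1, 0.0, -4.7]
opening: 0.204
grip_force: 30.0
```

{"name": "carry_out", "arguments": {
  "series": [
    [0, 0, -0.12, 0],
    [0, 0, -0.08, 0],
    [0, 0, -0.04, 0],
    [0, 0, 0, 0],
    [0, 0, 0, 0]
  ]
}}

```text
t: 49.2
eef_pos: [606.9, -55.7, 139.8]
tcp_rot: [-3.142, -0.0, 1.756]
ft_force: [-1.0, -0.6, -4.5]
opening: 0.208
grip_force: 30.0
```

{"name": "carry_out", "arguments": {
  "series": [
    [0, 0, -0.05, 0],
    [0, 0, -0.01, 0],
    [0, 0, 0, 0],
    [0, 0, 0, 0],
    [0, 0, 0, 0]
  ]
}}

```text
t: 49.7
eef_pos: [606.9, -55.7, 136.9]
tcp_rot: [3.141, 0.0, 1.756]
ft_force: [-0.6, -0.2, -2.4]
opening: 0.208
grip_force: 30.0
```

{"name": "carry_out", "arguments": {
  "series": [
    [0, 0, 0, 0],
    [0, 0, 0, 0],
    [0, 0, 0, 0],
    [0, 0, 0, 0],
    [0, 0, 0, 0]
  ],
  "fingers": -1
}}

```text
t: 50.2
eef_pos: [606.9, -55.7, 137.0]
tcp_rot: [3.141, 0.0, 1.756]
ft_force: [-0.4, -0.6, -0.2]
opening: 0.576
grip_force: 0.0
```

{"name": "carry_out", "arguments": {
  "series": [
    [0, 0, 0, 0],
    [0, 0, 0, 0],
    [0, 0, 0.3, 0],
    [0, 0, 0.8, 0],
    [0, 0, 0.8, 0]
  ]
}}

```text
t: 50.7
eef_pos: [606.5, -55.7, 232.5]
tcp_rot: [-3.14, -0.001, 1.756]
ft_force: [0.7, -0.4, 0.2]
opening: 0.979
grip_force: 0.0
```

{"name": "carry_out", "arguments": {
  "series": [
    [0, 0, 0.8, 0],
    [0, 0, 0.8, 0],
    [0, 0, 0.4, 0],
    [0, 0, 0, 0],
    [0, 0, 0, 0]
  ]
}}

```text
t: 51.2
eef_pos: [606.6, -55.7, 331.4]
tcp_rot: [-3.141, -0.0, 1.756]
ft_force: [0.5, -0.0, -0.3]
opening: 1.001
grip_force: 0.0
```

```bash
python3 - <<'E'
from h import *
np.set_printoptions(precision=1,suppress=True)
s=env.state();print(s['t'],s['eef_pos'],s['tcp_rot'])
c=env.calibration('wrist'); im=snap('wrist','w9.png'); sc=snap('scene','s9.png'); snap('side','d9.png')
a=cv2.imread('pics/w1.png').astype(int)
for l in ['bar','bottle1','cassette1','pump','tray']: print(l,look('scene',l),look('side',l),look('wrist',l))
# holes: dark blobs on the strip, compare with expected
g=cv2.cvtColor(im,cv2.COLOR_RGB2GRAY)
O=np.array([607.4,-58]);th=np.radians(10.4);R=np.array([[np.cos(th),-np.sin(th)],[np.sin(th),np.cos(th)]])
for hy in(49.25,-49.25):
    p=proj('wrist',np.r_[O+R@[0,hy],130],c);x,y=np.round(p).astype(int);q=g[y-9:y+10,x-9:x+10].astype(float)
    m=q<q.min()+25;yy,xx=np.nonzero(m);print(p,'dark',x-9+xx.mean(),y-9+yy.mean(),len(xx),q.min(),np.median(q),'tray xy',R.T@(atz('wrist',(x-9+xx.mean(),y-9+yy.mean()),130,c)[:2]-O))
# edges across strip near both ends
for hy in(110,80,-30 ,-70):
    r=[]
    for hx in np.arange(-40,41,1):
        p=proj('wrist',np.r_[O+R@[hx,hy],130],c);r.append(g[int(round(p[1])),int(round(p[0]))])
    r=np.array(r);print(hy,r[::3])
E
```

```text
51.2 [606.6 -55.7 331.4] [-3.1 -0.   1.8]
bar [((255.9, 195.6), 0.71)] [] [((281.0, 178.6), 0.61)]
bottle1 [((225.4, 209.7), 0.87), ((277.7, 219.3), 0.73)] [((283.4, 213.3), 0.73), ((249.8, 179.0), 0.65)] [((251.8, 135.4), 0.7), ((305.1, 219.4), 0.66)]
cassette1 [((252.9, 223.6), 0.68)] [] [((312.6, 170.6), 0.89)]
pump [((246.8, 206.5), 0.55)] [((279.4, 187.8), 0.77), ((265.6, 187.3), 0.63)] []
tray [((263.3, 232.8), 0.93)] [((264.9, 224.8), 0.87)] [((308.1, 154.0), 0.77)]
[279.8 151.5] dark 279.36 150.76 25 91.0 191.0 tray xy [-0.6 50.2]
[279.6 226.2] dark 279.531914893617 220.59574468085106 47 52.0 130.0 tray xy [ -0.1 -41.4]
110 [167 152 156 150 158 116 192 192 191 191 192 192 192 192 192 192 191 191
 192 192 190 190 118 100 170 171 179]
80 [191 191 190 191 144 138 192 192 192 192 192 192 192 191 191 191 191 192
 192 192 191 188 167 168 170 172 174]
-30 [ 55  57  51  52  52  78 127 127 126 125  66  53  53  52  54  53  53 114
 189 189 189 188 127 109 133 131 163]
-70 [100  85  79  72  71  91 187 185 184 186 187 185 186 186 186 189 186 185
 187 186 188 189 181 186 187 188 187]
```

```bash
python3 -c "
from cell import env
print(env.job_done())"
```

```text
the job is handed in; nothing more can be done
None
```

I handed the job in: both bottles, the cassette and the pump are standing in the tray, and the bar is back across both end plates about 1 mm from the middle. `job_done()` gave no verdict, so I'm going by my own final measurements.

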